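Lay up the opal-glass shingle sample

ROBOT

A 6-joint arm with a two-finger parallel gripper is mounted at the origin on the work surface. World frame = base frame: x ahead of the robot, y to its left, z up, the work surface at z = 0. Lengths are in m, angles in rad, forces in N, time in s.
With the tool pointing down it reaches from about 0.375 to 0.9 m from the base axis. Payload 3.1 kg.
Tool frame: the origin (TCP) lies between the finger pads; the fingertips stand 8 mm ahead of it and the grasp point (between the pads) lies 11 mm behind it; z points along the fingers, y is the line along which they close (so a half turn about z gives the same grasp; the last joint's range is limited). The gripper opens to 85 mm and grips with 20 to 120 N. Pads are 22 mm wide; open, the fingers measure 114 mm over their backs; the gripper's body (76 mm by 85 mm) begins 54 mm behind the grasp point. The pads swing forward as they close: fully open they stand 13 mm farther back than shut.
Start: joints at [-1.51, 0.527, 1.433, -0, 1.181, -0.178], TCP at [0.148, -0.607, 0.239] pointing down, gripper open.
Joint ranges: [-3.08, 3.08], [-0.75, 2.2], [0.22, 2.44], [-1.43, 4.57], [0, 2.65], [-2.85, 2.85]. Speed limits (rad/s): [2.79, 2.79, 3.14, 3.14, 3.14, 3.14].

INTERFACE

Orientations are given as a unit quaternion [x, y, z, w].
In Python, from station import readout, cams, sign_off gives the robot as it stands.
- The arm moves only by the tool send_rows, never from a script. Its argument "commands" is text: rows parted by semicolons, each of 5 numbers parted by spaces: the finger opening in mm, from 0 to 85.4, then the shift along the tool's x, y, z each as a share of 0.02 m, from -1 to 1, then the turn about the tool's z as a share of 4 degrees, from -1 to 1. In form: grip dx dy dz spin; .... A call has 1 to 20 rows; each row shifts and turns the commanded pose from where the row before left it, along the tool's axes as they then stand; what a row does not reach is not made up. A row lasts 1/12 s, in which the tool goes at most 41.7 mm and 7.16 degrees, less where a joint would pass 70% of its speed; a pose out of reach is approached as far as the arm can. A call with a number of a shift or a turn outside -1 to 1 is refused whole. A call with a gripper value outside its range is refused whole. The fingers move at their own pace and stop on an object; "grip_force" is the grip in N (left out, the last holds). Time passes only in rows, so rows that do not move let the fingers close. It gives the time, the measured TCP pose, the force, the opening and the grip force at its end, in the units of the state.
- readout.sense(): the state, without advancing time (a new reading comes with each control period).
- cams.snapshot(name): name is "scene" or "top"; returns a dict with "pixels" (480x640x3 uint8, red, green, blue), "intrinsics" (3x3 intrinsics, pixels), "eye" and "rotation" of the camera in the world. Camera axes: x right, y down, z forward; pixel columns grow to the right and rows downward; lengths in m; the calibration is good to about 2 mm. A picture is of the moment at which its call begins. There is no depth.
- sign_off(): hands the job in; it is judged then, once.
The state is a dict: "t": time; "q": joint angles; "qd": joint speeds; "tau": joint torques, N m; "tcp_pos": TCP position; "tool_rot": TCP orientation; "force": force on the tool from outside, world axes, zero at the start; "ft_torque": the same for the moment, N m; "finger_gap": opening from 0.0 (shut) to 1.0 (fully open); "gripper_force": force on a finger pad.
Only numpy, scipy, OpenCV 4.12 (cv2) and the standard library are available. Lean on these libraries where they do the work, as an engineer would, in place of code of your own. Each camera call takes 0.05 s, during which the arm holds its last target. There are 200 camera calls.

TASK

Throw the misshapen glass shingles (too short, too narrow, or with a broken corner) into the cullet bin, and lay every sound shingle on the sloping sample deck, one to each course from the lowest line upwards without a gap, each overlapping the one below. Each lies square in the middle of the deck with its round tail pointing down the slope and the tip of the tail on the marked line of its course. Leave the other things on the bench where they are.

Things in the scene. Friction and masses are not known exactly. Their poses are not given: they have to be found in the camera images.
- shingle1: sound opal-glass shingle (may be absent): white, 7 mm thick, 50 wide, 85 long; the head (+x end) is square, the tail (-x end) a half circle of radius 25. Sides are straight and parallel from x = -17 to +42 mm. Origin at mid length, mid width and mid thickness; x from tail to head, z normal to the face; lies flat on the bench at the start, tail roughly towards the robot; about 70 g
- shingle1_tail (a point): tip of its round tail: middle of the width, mid thickness (x = -42.5 mm)
- shingle2: sound opal-glass shingle (may be absent): white, 7 mm thick, 50 wide, 85 long; the head (+x end) is square, the tail (-x end) a half circle of radius 25. Sides are straight and parallel from x = -17 to +42 mm. Origin at mid length, mid width and mid thickness; x from tail to head, z normal to the face; lies flat on the bench at the start, tail roughly towards the robot; about 70 g
- shingle2_tail (a point): tip of its round tail: middle of the width, mid thickness (x = -42.5 mm)
- shingle3: sound opal-glass shingle (may be absent): white, 7 mm thick, 50 wide, 85 long; the head (+x end) is square, the tail (-x end) a half circle of radius 25. Sides are straight and parallel from x = -17 to +42 mm. Origin at mid length, mid width and mid thickness; x from tail to head, z normal to the face; lies flat on the bench at the start, tail roughly towards the robot; about 70 g
- shingle3_tail (a point): tip of its round tail: middle of the width, mid thickness (x = -42.5 mm)
- shingle4: sound opal-glass shingle (may be absent): white, 7 mm thick, 50 wide, 85 long; the head (+x end) is square, the tail (-x end) a half circle of radius 25. Sides are straight and parallel from x = -17 to +42 mm. Origin at mid length, mid width and mid thickness; x from tail to head, z normal to the face; lies flat on the bench at the start, tail roughly towards the robot; about 70 g
- shingle4_tail (a point): tip of its round tail: middle of the width, mid thickness (x = -42.5 mm)
- shingle5: sound opal-glass shingle (may be absent): white, 7 mm thick, 50 wide, 85 long; the head (+x end) is square, the tail (-x end) a half circle of radius 25. Sides are straight and parallel from x = -17 to +42 mm. Origin at mid length, mid width and mid thickness; x from tail to head, z normal to the face; lies flat on the bench at the start, tail roughly towards the robot; about 70 g
- shingle5_tail (a point): tip of its round tail: middle of the width, mid thickness (x = -42.5 mm)
- short: misshapen shingle, too short: 60 long, 50 wide, 7 mm thick, round tail of radius 25, straight sides from x = -5 to +30 mm; origin at mid length, mid width and mid thickness, x from tail to head; may be absent; about 50 g
- broken: misshapen shingle, 85 long, 50 wide, 7 mm thick like a sound one, but one corner of its head is gone (27 mm along, 22 mm across, at x > +15.5, y > +3 mm); both sides are straight and full width from x = -17 to +15 mm; origin at mid length, mid width and mid thickness, x from tail to head; may be absent; about 50 g
- narrow: misshapen shingle, too narrow: 32 wide, 85 long, 7 mm thick, round tail of radius 16, straight sides from x = -26 to +42 mm; origin at mid length, mid width and mid thickness, x from tail to head; may be absent; about 50 g
- deck: fixed plywood sample deck, 310 up the slope, 160 wide, rising 20 degrees away from the robot; friction alone holds the shingles. Origin on its top face at the middle of the low edge (32 mm above the bench); x up the slope, y left across it, z square to the face. A dark cant strip (54 across, 10 wide, 9 high, from x = 45 to 55 mm) props up the lowest shingle's tail
- line1 (a point): course 1 (lowest): middle of its exposure line on the deck's face, 25 mm up from the low edge, axes as the deck's; the line is drawn in black to both sides of where the shingles go (32 to 76 mm off the middle). Laid shingles lie about 9 degrees flatter than the deck: at mid thickness the head is 3.5, the origin 10, the tail tip 17 mm above its face
- line2 (a point): course 2: middle of its exposure line on the deck's face, 70 mm up from the low edge, axes as the deck's; the line is drawn in black to both sides of where the shingles go (32 to 76 mm off the middle)
- line3 (a point): course 3: middle of its exposure line on the deck's face, 115 mm up from the low edge, axes as the deck's; the line is drawn in black to both sides of where the shingles go (32 to 76 mm off the middle)
- line4 (a point): course 4: middle of its exposure line on the deck's face, 160 mm up from the low edge, axes as the deck's; the line is drawn in black to both sides of where the shingles go (32 to 76 mm off the middle)
- line5 (a point): course 5: middle of its exposure line on the deck's face, 205 mm up from the low edge, axes as the deck's; the line is drawn in black to both sides of where the shingles go (32 to 76 mm off the middle)
- bin: cullet bin for waste glass: open steel box, 170 (x) by 150 (y) by 60 high, walls 5 mm, fixed; origin at the middle of its underside, inner floor 5 mm above it
- square: steel set square lying on the bench, bystander; origin at the middle of its 150 mm blade
- paddle: wooden paddle with a handle lying on the bench, about 260 long, bystander; origin near its middle
- tin: closed tin, diameter 68, 90 high, bystander; origin at the middle of its underside
Mind the look-alikes: they are no part of the job. What is shaped like the bin but orange is not meant. What is shaped like the shingle5 but orange is not meant.

How it is judged:
By the outcome, as a careful person would: the job done as asked, in the order asked, and still so for the second after the job is handed in, with the robot touching nothing.
Of shingle1, shingle2, shingle3, shingle4, shingle5 only 3 to 5 are there at a start; the rules pass over those that are not, and their reading is None.
Of short, broken, narrow only 2 to 3 are there at a start; the rules pass over those that are not, and their reading is None.
At some moment in a run one of short, broken, narrow may be knocked a few centimetres aside while the robot is not near it.
Once in a run the grip may slacken for a moment while it holds something.
It also fails if it takes over 210 s, if anything falls off the work surface, if the arm or the gripper's body presses on something with over 40 N, if the wrist force passes 120 N, or if a joint passes its speed limit or range.

## Working session

There is one attempt and no reset: what is moved stays moved. The work goes in short steps, Python scripts to look and compute and a tool call to move; the robot and the scene stay as the last step left them, time stands still between calls to the robot, and variables do not carry over. Pictures are saved under pics/ and viewed, at most 14 in all, crops included, and the job is handed in when it is done.

Besides the shell and the picture viewer there is one more tool, called after ">>>" by a JSON object that holds its "fn" and its "kwargs", one argument or row to a line. send_rows: Moves the arm, as the interface text tells. Its arguments: {"type":"object","properties":{"commands":{"type":"string"},"grip_force":{"type":"number"}},"required":["commands"]}

```bash
ls; mkdir -p pics; cat > h.py <<'E'
import numpy as np, cv2
from station import readout, cams, sign_off
def snap(n,f=None):
    d=cams.snapshot(n)
    if f: cv2.imwrite('pics/'+f,cv2.cvtColor(d['pixels'],cv2.COLOR_RGB2BGR))
    return d
def ray(d,uv):
    K=np.array(d['intrinsics']);R=np.array(d['rotation'])
    return R@np.linalg.solve(K,np.array([uv[0],uv[1],1.]))
def at_z(d,uv,z):
    r=ray(d,uv);e=np.array(d['eye']);return e+r*(z-e[2])/r[2]
def proj(d,p):
    K=np.array(d['intrinsics']);R=np.array(d['rotation'])
    c=R.T@(np.array(p)-np.array(d['eye']));c=K@c;return c[:2]/c[2]
E
python3 - <<'E'
from h import *
for n in('top','scene'):
    d=snap(n,n+'0.png');print(n,d['eye'],np.round(d['rotation'],3).tolist(),np.round(d['intrinsics'],1).tolist())
print(readout.sense())
E
```

```text
pics
top [0.38555309 0.03957628 1.44889011] [0.709, -0.702, 0.051, -0.048] [[556.0, 0.0, 328.1], [0.0, 556.0, 237.2], [0.0, 0.0, 1.0]]
scene [ 1.40597525 -0.45654208  1.75009935] [0.846, 0.465, -0.128, -0.228] [[622.6, 0.0, 316.4], [0.0, 622.6, 240.3], [0.0, 0.0, 1.0]]
{'t': 0.1, 'q': array([-1.50953048e+00,  5.28399702e-01,  1.43378284e+00,  5.62727088e-06,
        1.18140963e+00, -1.78477750e-01]), 'qd': array([ 0.00184881, -0.00227151, -0.00426398, -0.00032755, -0.00157966,
        0.00102406]), 'tau': array([ 4.99304986e-05, -4.43305564e+01, -1.78587180e+01, -1.61233438e-04,
        3.90405432e-03,  5.58489234e-06]), 'tcp_pos': array([ 0.14841256, -0.60646934,  0.23841242]), 'tool_rot': array([ 9.92823607e-01,  1.19583802e-01,  6.11556490e-05, -9.97888095e-04]), 'force': array([ 0.26069736, -0.84088395,  1.16887565]), 'ft_torque': array([ 0.04752187,  0.0352968 , -0.01124505]), 'gripper_force': 0.0, 'finger_gap': 0.9988832809413147}
```

View pics/top0.png

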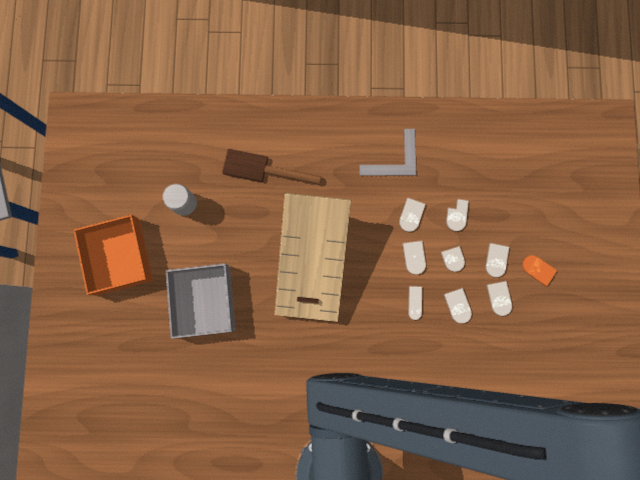

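View pics/scene0.png

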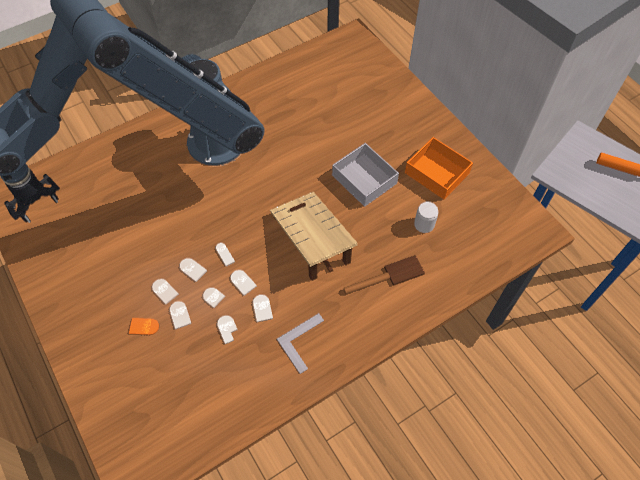

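The top view shows eight white shingles. Five look sound, at (412,214), (415,257), (497,260), (458,306) and (500,298). The misshapen ones are broken (458,214), short (453,259) and narrow (416,303). The orange shingle at (539,269) and the orange bin at (112,255) are look-alikes. The grey bin at (200,300) is the right one.

```bash
cat > fit.py <<'E'
from h import *
from scipy.optimize import least_squares
def outline(L,W):
    r=W/2;a=np.linspace(np.pi/2,1.5*np.pi,25)
    return np.vstack([np.c_[-L/2+r+r*np.cos(a),r*np.sin(a)],[[L/2,-r],[L/2,r]]])
def hull(d,p,L,W,z0=0.0,h=.007):
    c,s=np.cos(p[2]),np.sin(p[2]);o=outline(L,W)@np.array([[c,s],[-s,c]])+p[:2]
    uv=[proj(d,[x,y,z]) for z in(z0,z0+h) for x,y in o]
    return cv2.convexHull(np.array(uv,np.float32))
def blobs(d):
    hsv=cv2.cvtColor(d['pixels'],cv2.COLOR_RGB2HSV)
    m=((hsv[...,1]<60)&(hsv[...,2]>150)).astype(np.uint8)
    cs,_=cv2.findContours(m,cv2.RETR_EXTERNAL,cv2.CHAIN_APPROX_NONE)
    return [c[:,0].astype(float) for c in cs if 60<cv2.contourArea(c)<1500]
def fitp(views,p0,L,W):
    # contours trace inside-pixel centres: half a pixel within the edge
    f=lambda p:np.concatenate([[cv2.pointPolygonTest(hull(d,p,L,W),(float(a),float(b)),True)-.4 for a,b in c] for d,c in views])
    r=least_squares(f,p0,loss='soft_l1',diff_step=1e-3);return r.x,np.sqrt(np.mean(r.fun**2))
E
python3 - <<'E'
from fit import *
T=snap('top');S=snap('scene')
bt,bs=blobs(T),blobs(S)
for c in bt:
    w=np.array([at_z(T,q,.007)[:2] for q in c]);m=w.mean(0)
    (_,(a,b),_)=cv2.minAreaRect((w*1e3).astype(np.float32))
    if m[1]>0: continue
    pr=proj(S,[*m,.0035]);s=min(bs,key=lambda c:np.hypot(*(c.mean(0)-pr)))
    L,W=(.06,.05) if max(a,b)<72 else ((.085,.032) if min(a,b)<40 else (.085,.05))
    best=min((fitp([(T,c)],[*m,y],L,W) for y in(-.5,0,.5)),key=lambda r:r[1])
    b2=fitp([(T,c),(S,s)],best[0],L,W); b3=fitp([(S,s)],best[0],L,W)
    print(c.mean(0).round(),np.round([a,b],0),L,W,'T',best[0].round(4),best[1].round(2),'TS',b2[0].round(4),b2[1].round(2),'S',b3[0].round(4),b3[1].round(2))
def crop(d,x0,x1,y0,y1,k):return cv2.resize(cv2.cvtColor(d['pixels'],cv2.COLOR_RGB2BGR)[y0:y1,x0:x1],None,fx=k,fy=k,interpolation=cv2.INTER_CUBIC)
A=crop(T,265,360,185,330,4);B=crop(S,260,365,185,285,4)
M=np.zeros((580,800,3),np.uint8);M[:,:380]=A;M[:400,380:]=B;cv2.imwrite('pics/deck.png',M)
cv2.imwrite('pics/sh.png',crop(T,390,565,190,325,4.4))
E
```

```text
Traceback (most recent call last):
  File "h.py", line 11, in at_z
    r=ray(d,uv);e=np.array(d['eye']);return e+r*(z-e[2])/r[2]
  File "h.py", line 9, in ray
    return R@np.linalg.solve(K,np.array([uv[0],uv[1],1.]))
           ~^~~~~~~~~~~~~~~~~~~~~~~~~~~~~~~~~~~~~~~~~~~~~~
ValueError: matmul: Input operand 1 has a mismatch in its core dimension 0, with gufunc signature (n?,k),(k,m?)->(n?,m?) (size 3 is different from 4)
```

```bash
sed -i "s/R=np.array(d\['rotation'\])/R=Rotation.from_quat(d['rotation']).as_matrix()/; 1a from scipy.spatial.transform import Rotation" h.py
cat > run1.py <<'E'
from fit import *
T=snap('top');S=snap('scene')
bt,bs=blobs(T),blobs(S)
for c in bt:
    w=np.array([at_z(T,q,.007)[:2] for q in c]);m=w.mean(0)
    (_,(a,b),_)=cv2.minAreaRect((w*1e3).astype(np.float32))
    if m[1]>0: continue
    pr=proj(S,[*m,.0035]);s=min(bs,key=lambda c:np.hypot(*(c.mean(0)-pr)))
    L,W=(.06,.05) if max(a,b)<72 else ((.085,.032) if min(a,b)<40 else (.085,.05))
    best=min((fitp([(T,c)],[*m,y],L,W) for y in(-.5,0,.5)),key=lambda r:r[1])
    b2=fitp([(T,c),(S,s)],best[0],L,W); b3=fitp([(S,s)],best[0],L,W)
    print(c.mean(0).round(),np.round([a,b],0),L,W,'T',best[0].round(4),best[1].round(2),'TS',b2[0].round(4),b2[1].round(2),'S',b3[0].round(4),b3[1].round(2))
def crop(d,x0,x1,y0,y1,k):return cv2.resize(cv2.cvtColor(d['pixels'],cv2.COLOR_RGB2BGR)[y0:y1,x0:x1],None,fx=k,fy=k,interpolation=cv2.INTER_CUBIC)
A=crop(T,265,360,185,330,4);B=crop(S,260,365,185,285,4)
M=np.zeros((580,800,3),np.uint8);M[:,:380]=A;M[:400,380:]=B;cv2.imwrite('pics/deck.png',M)
cv2.imwrite('pics/sh.png',crop(T,390,565,190,325,4.4))
E
python3 run1.py
```

```text
[458. 305.] [84. 52.] 0.085 0.05 T [ 0.4128 -0.3047  0.3428] 0.28 TS [ 0.4131 -0.3048  0.3429] 0.34 S [ 0.4142 -0.3051  0.3441] 0.32
[415. 302.] [31. 84.] 0.085 0.032 T [ 0.4208 -0.1919 -0.0218] 0.2 TS [ 0.421  -0.1921 -0.0263] 0.28 S [ 0.4215 -0.1925 -0.039 ] 0.32
[500. 297.] [84. 52.] 0.085 0.05 T [ 0.4338 -0.4123  0.2051] 0.31 TS [ 0.4339 -0.4125  0.2003] 0.35 S [ 0.4344 -0.4129  0.1904] 0.36
[453. 258.] [59. 51.] 0.06 0.05 T [ 0.5341 -0.2947  0.3233] 0.32 TS [ 0.5343 -0.2948  0.3323] 0.33 S [ 0.5348 -0.295   0.3502] 0.32
[497. 259.] [52. 84.] 0.085 0.05 T [ 0.5329 -0.4063 -0.1952] 0.34 TS [ 0.5331 -0.4064 -0.1928] 0.41 S [ 0.5336 -0.4067 -0.188 ] 0.46
[414. 256.] [83. 51.] 0.085 0.05 T [ 0.5383 -0.1922  0.1465] 0.31 TS [ 0.5384 -0.1923  0.1443] 0.3 S [ 0.5385 -0.1925  0.1401] 0.28
[458. 214.] [53. 81.] 0.085 0.05 T [ 0.6527 -0.3053 -0.1469] 2.11 TS [ 0.6527 -0.3055 -0.1508] 1.99 S [ 0.6528 -0.3059 -0.164 ] 1.83
[411. 214.] [51. 84.] 0.085 0.05 T [ 0.6502 -0.1837 -0.3352] 0.35 TS [ 0.6499 -0.1838 -0.3334] 0.35 S [ 0.6494 -0.1839 -0.3296] 0.34
[395. 159.] [123. 147.] 0.085 0.05 T [ 0.8028 -0.1358 -1.2206] 9.43 TS [ 0.8028 -0.1365 -1.2043] 9.21 S [ 0.8027 -0.1369 -1.2014] 8.91
```

View pics/deck.png

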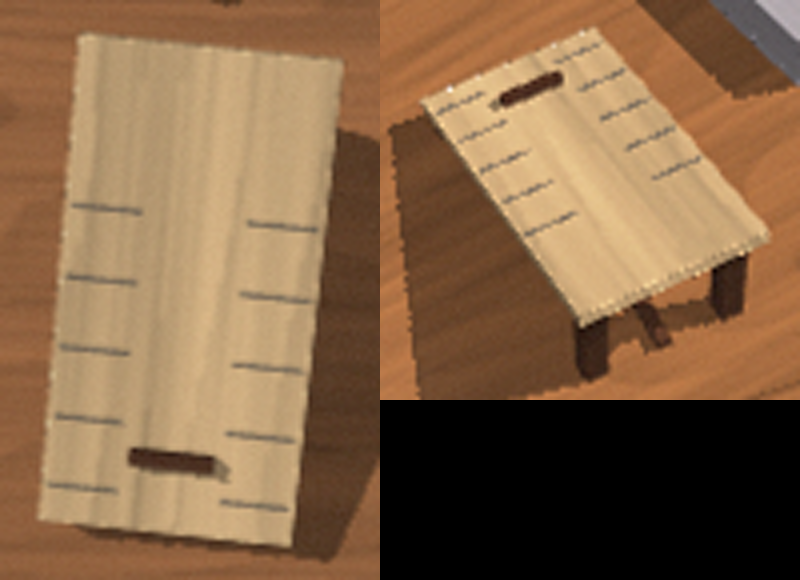

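View pics/sh.png

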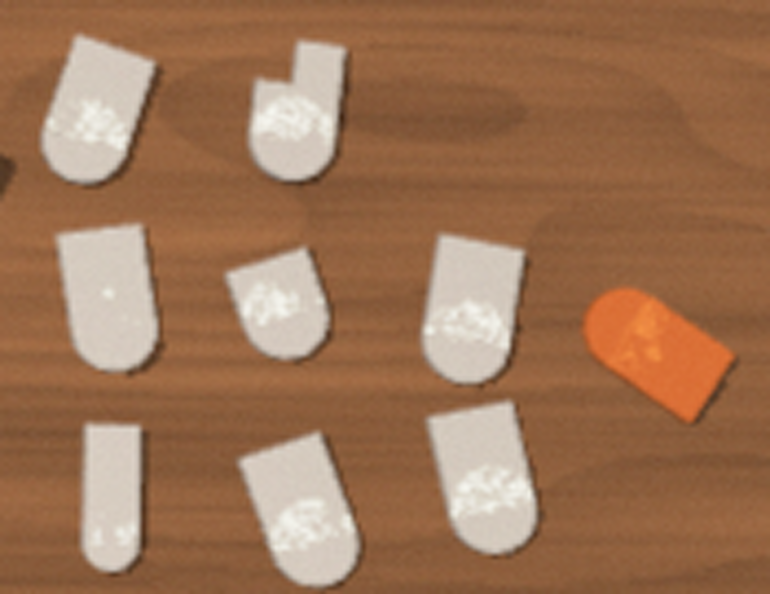

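The second picture confirms it: the broken one has a notched corner, the short one is stubby, the narrow one is slim, the other five white ones are sound, and the orange one is left alone. The deck's lines and corners are readable in both views, so I'll fit its pose and the bin's.

```bash
cat > deckfit.py <<'E'
from fit import *
T=snap('top');S=snap('scene')
ys=[.076,.032,-.032,-.076];P=[];Q=[]
t={1:[(48,486),(117,491),(220,502),(288,509)],2:[(56,415),(122,422),(226,433),(294,440)],3:[(61,346),(129,353),(233,364),(301,371)],4:[(67,276),(136,283),(239,293),(309,300)],5:[(72,205),(141,212),(247,223),(317,230)]}
for k,v in t.items():
    for y,(u,w) in zip(ys,v):P.append((T,(u+.5)/4-.5+265,(w+.5)/4-.5+185));Q.append((.025+.045*(k-1),y,0))
s={1:[(601,43),(553,64),(486,95),(435,112)],5:[(703,158),(653,180),(578,213),(525,235)]}
for k,v in s.items():
    for y,(u,w) in zip(ys,v):P.append((S,(u-380+.5)/4-.5+260,(w+.5)/4-.5+185));Q.append((.025+.045*(k-1),y,0))
Q=np.array(Q)
def world(p,q):return Rotation.from_euler('ZY',[p[2],-np.deg2rad(20)]).apply(q)+[p[0],p[1],.032]
def res(p,sel):
    W=world(p,Q);return np.concatenate([proj(d,w)-[u,v] for i,((d,u,v),w) in enumerate(zip(P,W)) if sel(d)])
for n,sel in(('T',lambda d:d is T),('S',lambda d:d is S),('TS',lambda d:True)):
    r=least_squares(res,[.4,.05,0],args=(sel,));print(n,r.x.round(4),np.sqrt(np.mean(r.fun**2)).round(2))
p=r.x
for k in range(5):
    L=.025+.045*k
    print(k+1,'tail',world(p,[L,0,.017]).round(4),'origin',world(p,[L+.042,0,.010]).round(4),'grip x=-5mm',world(p,[L+.037,0,.0108]).round(4))
for uv in((168,272),(228,265),(233,332),(172,338)):print('bin rim',at_z(T,uv,.06).round(3))
E
python3 deckfit.py
```

```text
T [ 0.3796  0.0884 -0.091 ] 0.26
S [ 0.3801  0.0873 -0.0857] 0.3
TS [ 0.3796  0.0882 -0.0897] 0.29
1 tail [0.3973 0.0866 0.0565] origin [0.4389 0.0829 0.0643] grip x=-5mm [0.434  0.0833 0.0634]
2 tail [0.4394 0.0829 0.0719] origin [0.4811 0.0791 0.0797] grip x=-5mm [0.4761 0.0795 0.0787]
3 tail [0.4815 0.0791 0.0873] origin [0.5232 0.0753 0.0951] grip x=-5mm [0.5182 0.0758 0.0941]
4 tail [0.5236 0.0753 0.1027] origin [0.5653 0.0715 0.1105] grip x=-5mm [0.5603 0.072  0.1095]
5 tail [0.5657 0.0715 0.1181] origin [0.6074 0.0677 0.1259] grip x=-5mm [0.6025 0.0682 0.1249]
bin rim [0.49  0.433 0.06 ]
bin rim [0.509 0.284 0.06 ]
bin rim [0.344 0.266 0.06 ]
bin rim [0.328 0.415 0.06 ]
```

```bash
cat > plan.py <<'E'
import sys
from h import *
def yaw():
    X=Rotation.from_quat(readout.sense()['tool_rot']).apply([1,0,0]);return np.arctan2(X[1],X[0])
def plan(*targets,start=None):
    """targets (x,y,z,yaw): spin first, then shift along the tool's axes; prints shares"""
    s=readout.sense();p=np.array(s['tcp_pos']) if start is None else np.array(start[:3]);y=yaw() if start is None else start[3]
    print('at',p.round(4),'yaw',round(y,4),'t',s['t'],'gap',s['finger_gap'],'F',np.round(s['force'],1))
    for t in targets:
        d=np.array(t[:3])-p;c,n=np.cos(t[3]),np.sin(t[3])
        print('->',np.round(t,4),'spin',round(np.rad2deg(y-t[3])/4,3),'xyz',np.round([d@[c,n,0],d@[n,-c,0],-d[2]],5)/.02)
        p=np.array(t[:3]);y=t[3]
def off(pose,a):return pose[0]+a*np.cos(pose[2]),pose[1]+a*np.sin(pose[2])
SH={'A':(.4129,-.3048,.343),'B':(.4338,-.4124,.202),'C':(.5330,-.4064,-.194),'D':(.5384,-.1923,.145),'E':(.6500,-.1838,-.334),
'narrow':(.4209,-.192,-.023),'short':(.5342,-.2948,.328),'broken':(.6527,-.3054,-.14)}
E
python3 - <<'E'
from plan import *
p=SH['narrow']
plan((p[0],p[1],.12,p[2]),(p[0],p[1],.02,p[2]),(p[0],p[1],.2,p[2]),(.418,.35,.2,p[2]))
E
```

```text
at [ 0.1485 -0.607   0.2392] yaw 0.2398 t 0.4 gap 1.0011032235133 F [-0.1  0.4 -0.2]
-> [ 0.4209 -0.192   0.12   -0.023 ] spin 3.764 xyz [ 13.141 -21.057   5.958]
-> [ 0.4209 -0.192   0.02   -0.023 ] spin 0.0 xyz [0. 0. 5.]
-> [ 0.4209 -0.192   0.2    -0.023 ] spin 0.0 xyz [ 0.  0. -9.]
-> [ 0.418  0.35   0.2   -0.023] spin 0.0 xyz [ -0.768  -27.0895  -0.    ]
```

>>> {"fn": "send_rows", "kwargs": {
  "commands": "50 0 0 0 0.941;50 0 0 0 0.941;50 0 0 0 0.941;50 0 0 0 0.941;50 0.597 -0.957 0.271 0;50 0.597 -0.957 0.271 0;50 0.597 -0.957 0.271 0;50 0.597 -0.957 0.271 0;50 0.597 -0.957 0.271 0;50 0.597 -0.957 0.271 0;50 0.597 -0.957 0.271 0;50 0.597 -0.957 0.271 0",
  "grip_force": 60
}}

```text
t: 1.4
tcp_pos: [0.248, -0.4554, 0.1959]
tool_rot: [1.0, -0.012, 0.0, 0.0]
force: [-0.4, -0.6, 0.2]
finger_gap: 0.586
gripper_force: 0.0
```

>>> {"fn": "send_rows", "kwargs": {
  "commands": "50 0.597 -0.957 0.271 0;50 0.597 -0.957 0.271 0;50 0.597 -0.957 0.271 0;50 0.597 -0.957 0.271 0;50 0.597 -0.957 0.271 0;50 0.597 -0.957 0.271 0;50 0.597 -0.957 0.271 0;50 0.597 -0.957 0.271 0;50 0.597 -0.957 0.271 0;50 0.597 -0.957 0.271 0;50 0.597 -0.957 0.271 0;50 0.597 -0.957 0.271 0;50 0.597 -0.957 0.271 0;50 0.597 -0.957 0.271 0;50 0 0 1 0;50 0 0 1 0;50 0 0 1 0;50 0 0 1 0;50 0 0 0 0;50 0 0 0 0"
}}

```text
t: 3.07
tcp_pos: [0.4205, -0.1919, 0.0396]
tool_rot: [1.0, -0.012, -0.001, -0.001]
force: [0.5, -1.0, -0.5]
finger_gap: 0.581
gripper_force: 0.0
```

```bash
python3 - <<'E'
from plan import *
p=SH['narrow']
plan((p[0],p[1],.02,p[2]))
E
```

```text
at [ 0.4205 -0.1919  0.0396] yaw -0.023 t 3.0667 gap 0.5811477073395771 F [ 0.5 -1.  -0.5]
-> [ 0.4209 -0.192   0.02   -0.023 ] spin -0.0 xyz [0.0205 0.003  0.9775]
```

>>> {"fn": "send_rows", "kwargs": {
  "commands": "50 0 0 0.5 0;50 0 0 0.5 0;50 0 0 0.45 0;50 0 0 0 0;50 0 0 0 0"
}}

```text
t: 3.48
tcp_pos: [0.4205, -0.192, 0.0107]
tool_rot: [1.0, -0.012, -0.0, -0.0]
force: [-0.6, -0.6, 0.4]
finger_gap: 0.588
gripper_force: 0.0
```

>>> {"fn": "send_rows", "kwargs": {
  "commands": "50 0 0 0.1 0;50 0 0 0 0"
}}

```text
t: 3.65
tcp_pos: [0.4208, -0.1922, 0.0091]
tool_rot: [1.0, -0.012, 0.0, 0.0]
force: [0.4, 0.6, -0.1]
finger_gap: 0.586
gripper_force: 0.0
```

>>> {"fn": "send_rows", "kwargs": {
  "commands": "50 0 0 0.1 0;50 0 0 0 0"
}}

```text
t: 3.82
tcp_pos: [0.4208, -0.1922, 0.0071]
tool_rot: [1.0, -0.011, 0.0, 0.0]
force: [0.9, 0.1, -0.1]
finger_gap: 0.583
gripper_force: 0.0
```

>>> {"fn": "send_rows", "kwargs": {
  "commands": "50 0 0 0.1 0;50 0 0 0 0"
}}

```text
t: 3.98
tcp_pos: [0.4209, -0.1923, 0.0051]
tool_rot: [1.0, -0.012, 0.0, 0.0]
force: [0.6, -1.1, 0.1]
finger_gap: 0.588
gripper_force: 0.0
```

>>> {"fn": "send_rows", "kwargs": {
  "commands": "50 0 0 -0.12 0;20 0 0 0 0;20 0 0 0 0;20 0 0 0 0;20 0 0 0 0;20 0 0 0 0;20 0 0 0 0;20 0 0 0 0"
}}

```text
t: 4.65
tcp_pos: [0.4209, -0.1922, 0.008]
tool_rot: [1.0, -0.012, 0.0, 0.0]
force: [-0.2, -0.4, 5.3]
finger_gap: 0.348
gripper_force: 59.3
```

>>> {"fn": "send_rows", "kwargs": {
  "commands": "20 0 0 -0.5 0;20 0 0 -1 0;20 0 0 0 0;20 0 0 0 0"
}}

```text
t: 4.98
tcp_pos: [0.4213, -0.1926, 0.0385]
tool_rot: [1.0, -0.011, 0.001, 0.001]
force: [0.0, -0.2, -1.2]
finger_gap: 0.35
gripper_force: 59.7
```

```bash
python3 - <<'E'
from h import *
d=snap('scene');u,v=map(int,proj(d,readout.sense()['tcp_pos']))
c=cv2.cvtColor(d['pixels'],cv2.COLOR_RGB2BGR)[v-60:v+40,u-60:u+60];cv2.imwrite('pics/g.png',cv2.resize(c,None,fx=5,fy=5,interpolation=cv2.INTER_CUBIC))
E
```

```text
(no output)
```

View pics/g.png

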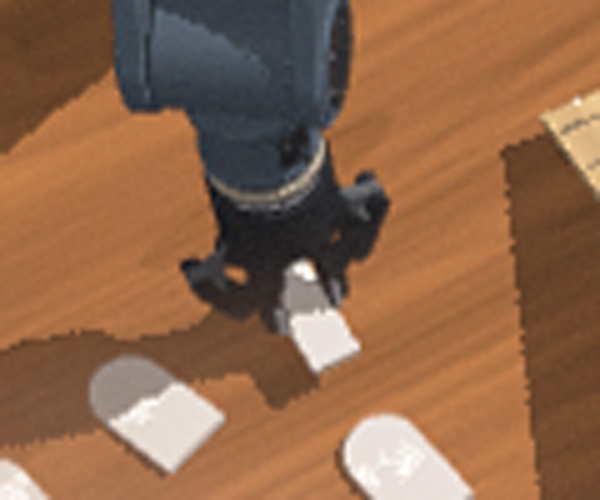

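The scene crop shows the narrow shingle held level between the pads at about (310,310). On to the bin.

>>> {"fn": "send_rows", "kwargs": {
  "commands": "20 0 0 -0.95 0;20 0 0 -0.95 0;20 0 -0.968 -0.95 0;20 0 -0.968 -0.95 0;20 0 -0.968 -0.95 0;20 0 -0.968 -0.95 0;20 0 -0.968 0 0;20 0 -0.968 0 0;20 0 -0.968 0 0;20 0 -0.968 0 0;20 0 -0.968 0 0;20 0 -0.968 0 0;20 0 -0.968 0 0;20 0 -0.968 0 0;20 0 -0.968 0 0;20 0 -0.968 0 0;20 0 -0.968 0 0;20 0 -0.968 0 0;20 0 -0.968 0 0;20 0 -0.968 0 0",
  "grip_force": 60
}}

```text
t: 6.7
tcp_pos: [0.428, 0.1571, 0.1507]
tool_rot: [1.0, -0.011, -0.001, 0.0]
force: [0.9, 0.3, -0.8]
finger_gap: 0.35
gripper_force: 62.8
```

>>> {"fn": "send_rows", "kwargs": {
  "commands": "20 0 -0.968 0 0;20 0 -0.968 0 0;20 0 -0.968 0 0;20 0 -0.968 0 0;20 0 -0.968 0 0;20 0 -0.968 0 0;20 0 -0.968 0 0;20 0 -0.968 0 0;20 0 -0.968 0 0;20 -0.03 -0.968 0 0;20 0 0 1 0;20 0 0 1 0;20 0 0 1 0;20 0 0 1 0;20 0 0 0 0"
}}

```text
t: 7.95
tcp_pos: [0.4296, 0.3482, 0.0672]
tool_rot: [1.0, -0.011, -0.004, 0.002]
force: [-0.6, -0.9, -1.4]
finger_gap: 0.347
gripper_force: 62.8
```

>>> {"fn": "send_rows", "kwargs": {
  "commands": "65 0 0 0 0;65 0 0 0 0;65 0 0 0 0;65 0 0 0 0;65 0 0 -1 0;65 0 0 -1 0;65 0 0 -1 0;65 0 0 -1 0;65 0 0 0 0"
}}

```text
t: 8.7
tcp_pos: [0.4352, 0.3513, 0.1563]
tool_rot: [1.0, -0.011, 0.004, -0.002]
force: [1.2, -0.4, 0.8]
finger_gap: 0.764
gripper_force: 0.0
```

```bash
python3 - <<'E'
from plan import *
p=SH['short'];g=off(p,.008)
plan((*g,.1,p[2]),(*g,.0055,p[2]),(*g,.15,p[2]),(.418,.34,.15,p[2]))
E
python3 - <<'E'
from fit import *
for n in('top','scene'):
    d=snap(n)
    for c in blobs(d): 
        w=np.array([at_z(d,q,.007)[:2] for q in c]).mean(0);print(n,c.mean(0).round(),w.round(3))
E
```

```text
at [0.4352 0.3513 0.1563] yaw -0.0229 t 8.7 gap 0.76430865745531 F [ 1.2 -0.4  0.8]
-> [ 0.5418 -0.2922  0.1     0.328 ] spin -5.027 xyz [-5.321 32.175  2.814]
-> [ 0.5418 -0.2922  0.0055  0.328 ] spin 0.0 xyz [0.    0.    4.725]
-> [ 0.5418 -0.2922  0.15    0.328 ] spin 0.0 xyz [ 0.     0.    -7.225]
-> [0.418 0.34  0.15  0.328] spin 0.0 xyz [  4.325  -31.9195  -0.    ]
top [458. 305.] [ 0.416 -0.303]
top [500. 297.] [ 0.438 -0.411]
top [213. 301.] [0.421 0.33 ]
top [453. 258.] [ 0.538 -0.293]
top [497. 259.] [ 0.537 -0.406]
top [414. 256.] [ 0.542 -0.191]
top [458. 214.] [ 0.654 -0.307]
top [411. 214.] [ 0.653 -0.184]
top [175. 196.] [0.696 0.441]
top [  2. 201.] [0.677 0.895]
top [395. 159.] [ 0.802 -0.143]
scene [226. 329.] [ 0.656 -0.309]
scene [299. 341.] [ 0.804 -0.146]
scene [179. 315.] [ 0.54  -0.408]
scene [262. 309.] [ 0.656 -0.186]
scene [212. 296.] [ 0.538 -0.295]
scene [164. 290.] [ 0.438 -0.413]
scene [242. 281.] [ 0.543 -0.192]
scene [192. 268.] [ 0.417 -0.304]
scene [430. 214.] [0.66  0.454]
scene [369. 178.] [0.429 0.371]
scene [622.  28.] [0.368 1.656]
```

>>> {"fn": "send_rows", "kwargs": {
  "commands": "65 0 0 0 -0.838;65 0 0 0 -0.838;65 0 0 0 -0.838;65 0 0 0 -0.838;65 0 0 0 -0.838;65 0 0 0 -0.838;65 -0.1565 0.946 0 0;65 -0.1565 0.946 0 0;65 -0.1565 0.946 0 0;65 -0.1565 0.946 0 0;65 -0.1565 0.946 0 0;65 -0.1565 0.946 0 0;65 -0.1565 0.946 0 0;65 -0.1565 0.946 0 0;65 -0.1565 0.946 0 0;65 -0.1565 0.946 0 0;65 -0.1565 0.946 0 0;65 -0.1565 0.946 0 0;65 -0.1565 0.946 0 0;65 -0.1565 0.946 0 0"
}}

```text
t: 10.47
tcp_pos: [0.4757, 0.084, 0.1505]
tool_rot: [0.987, 0.163, -0.001, -0.0]
force: [0.9, 0.3, -0.0]
finger_gap: 0.763
gripper_force: 0.0
```

>>> {"fn": "send_rows", "kwargs": {
  "commands": "65 -0.1565 0.946 0 0;65 -0.1565 0.946 0 0;65 -0.1565 0.946 0 0;65 -0.1565 0.946 0 0;65 -0.1565 0.946 0 0;65 -0.1565 0.946 0 0;65 -0.1565 0.946 0 0;65 -0.1565 0.946 0 0;65 -0.1565 0.946 0 0;65 -0.1565 0.946 0 0;65 -0.1565 0.946 0.28 0;65 -0.1565 0.946 0.28 0;65 -0.1565 0.946 0.28 0;65 -0.1565 0.946 0.28 0;65 -0.1565 0.946 0.28 0;65 -0.1565 0.946 0.28 0;65 -0.1565 0.946 0.28 0;65 -0.1565 0.946 0.28 0;65 -0.1565 0.946 0.28 0;65 -0.1565 0.946 0.28 0"
}}

```text
t: 12.13
tcp_pos: [0.5386, -0.2943, 0.0941]
tool_rot: [0.987, 0.163, -0.001, -0.001]
force: [0.9, -0.0, 0.5]
finger_gap: 0.761
gripper_force: 0.0
```

>>> {"fn": "send_rows", "kwargs": {
  "commands": "65 0 0 0 0;65 0 0 0 0"
}}

```text
t: 12.3
tcp_pos: [0.5384, -0.294, 0.0943]
tool_rot: [0.987, 0.162, -0.001, -0.001]
force: [-0.3, 0.3, -0.4]
finger_gap: 0.762
gripper_force: 0.0
```

```bash
python3 - <<'E'
from plan import *
p=SH['short'];g=off(p,.008)
plan((*g,.1,p[2]),(*g,.0055,p[2]))
E
```

```text
at [ 0.5384 -0.294   0.0943] yaw 0.3262 t 12.3 gap 0.7624233241607465 F [-0.3  0.3 -0.4]
-> [ 0.5418 -0.2922  0.1     0.328 ] spin -0.026 xyz [ 0.186  -0.0285 -0.2855]
-> [ 0.5418 -0.2922  0.0055  0.328 ] spin 0.0 xyz [0.    0.    4.725]
```

>>> {"fn": "send_rows", "kwargs": {
  "commands": "65 0.186 -0.03 0.888 0;65 0 0 0.888 0;65 0 0 0.888 0;65 0 0 0.888 0;65 0 0 0.888 0;65 0 0 0 0;40 0 0 0 0;40 0 0 0 0;40 0 0 0 0;40 0 0 0 0;40 0 0 0 0;40 0 0 0 0;40 0 0 -0.5 0;40 0 0 -0.96 0;40 0 0 -0.96 0;40 0 0 -0.96 0;40 0 0 -0.96 0;40 0 0 -0.96 0;40 0 0 -0.96 0;40 0 0 -0.96 0"
}}

```text
t: 13.97
tcp_pos: [0.5423, -0.2916, 0.1529]
tool_rot: [0.987, 0.163, 0.0, 0.0]
force: [-0.5, 0.7, -0.3]
finger_gap: 0.56
gripper_force: 61.8
```

>>> {"fn": "send_rows", "kwargs": {
  "commands": "40 0.127 -0.939 0 0;40 0.127 -0.939 0 0;40 0.127 -0.939 0 0;40 0.127 -0.939 0 0;40 0.127 -0.939 0 0;40 0.127 -0.939 0 0;40 0.127 -0.939 0 0;40 0.127 -0.939 0 0;40 0.127 -0.939 0 0;40 0.127 -0.939 0 0;40 0.127 -0.939 0 0;40 0.127 -0.939 0 0;40 0.127 -0.939 0 0;40 0.127 -0.939 0 0;40 0.127 -0.939 0 0;40 0.127 -0.939 0 0;40 0.127 -0.939 0 0;40 0.127 -0.939 0 0;40 0.127 -0.939 0 0;40 0.127 -0.939 0 0"
}}

```text
t: 15.63
tcp_pos: [0.4694, 0.0811, 0.1519]
tool_rot: [0.987, 0.163, 0.001, 0.0]
force: [0.5, -0.2, -0.2]
finger_gap: 0.562
gripper_force: 61.8
```

>>> {"fn": "send_rows", "kwargs": {
  "commands": "40 0.127 -0.939 0 0;40 0.127 -0.939 0 0;40 0.127 -0.939 0 0;40 0.127 -0.939 0 0;40 0.127 -0.939 0 0;40 0.127 -0.939 0 0;40 0.127 -0.939 0 0;40 0.127 -0.939 0 0;40 0.127 -0.939 0 0;40 0.127 -0.939 0 0;40 0.127 -0.939 0 0;40 0.127 -0.939 0 0;40 0.127 -0.939 0 0;40 0.127 -0.939 0 0;40 0 0 0 0"
}}

```text
t: 16.88
tcp_pos: [0.4182, 0.3434, 0.1521]
tool_rot: [0.986, 0.165, 0.001, -0.001]
force: [0.2, 0.6, -0.8]
finger_gap: 0.56
gripper_force: 61.8
```

>>> {"fn": "send_rows", "kwargs": {
  "commands": "40 0 0 0.9 0;40 0 0 0.9 0;40 0 0 0.9 0;40 0 0 0.9 0;40 0 0 0 0;65 0 0 0 0;65 0 0 0 0;65 0 0 0 0;65 0 0 0 0;65 0 0 -1 0;65 0 0 -1 0;65 0 0 -1 0;65 0 0 -1 0;65 0 0 0 0"
}}

```text
t: 18.05
tcp_pos: [0.4209, 0.342, 0.1636]
tool_rot: [0.987, 0.163, 0.004, -0.001]
force: [0.3, 0.1, -0.8]
finger_gap: 0.758
gripper_force: 0.0
```

```bash
python3 - <<'E'
from plan import *
from fit import blobs
p=SH['broken'];g=off(p,-.001)
plan((*g,.15,p[2]),(*g,.006,p[2]),(*g,.16,p[2]),(.418,.35,.16,p[2]))
d=snap('top')
for c in blobs(d): print(c.mean(0).round(),np.array([at_z(d,q,.007)[:2] for q in c]).mean(0).round(3))
E
```

```text
at [0.4209 0.342  0.1636] yaw 0.3283 t 18.05 gap 0.7575308714993171 F [ 0.3  0.1 -0.8]
-> [ 0.6517 -0.3053  0.15   -0.14  ] spin 6.708 xyz [15.9425 30.436   0.679 ]
-> [ 0.6517 -0.3053  0.006  -0.14  ] spin 0.0 xyz [0.  0.  7.2]
-> [ 0.6517 -0.3053  0.16   -0.14  ] spin 0.0 xyz [ 0.   0.  -7.7]
-> [ 0.418  0.35   0.16  -0.14 ] spin 0.0 xyz [-16.143 -30.812  -0.   ]
[458. 305.] [ 0.416 -0.303]
[500. 297.] [ 0.438 -0.411]
[215. 302.] [0.419 0.324]
[497. 259.] [ 0.537 -0.406]
[414. 256.] [ 0.542 -0.191]
[458. 214.] [ 0.654 -0.307]
[411. 214.] [ 0.653 -0.184]
[175. 196.] [0.696 0.441]
[  2. 201.] [0.677 0.895]
[395. 159.] [ 0.802 -0.143]
```

>>> {"fn": "send_rows", "kwargs": {
  "commands": "65 0 0 0 0.958;65 0 0 0 0.958;65 0 0 0 0.958;65 0 0 0 0.958;65 0 0 0 0.958;65 0 0 0 0.958;65 0 0 0 0.958;65 0.483 0.922 0 0;65 0.483 0.922 0 0;65 0.483 0.922 0 0;65 0.483 0.922 0 0;65 0.483 0.922 0 0;65 0.483 0.922 0 0;65 0.483 0.922 0 0;65 0.483 0.922 0 0;65 0.483 0.922 0 0;65 0.483 0.922 0 0;65 0.483 0.922 0 0;65 0.483 0.922 0 0;65 0.483 0.922 0 0"
}}

```text
t: 19.77
tcp_pos: [0.5089, 0.0847, 0.1583]
tool_rot: [0.998, -0.07, -0.001, 0.0]
force: [-0.7, -0.2, 0.4]
finger_gap: 0.762
gripper_force: 0.0
```

>>> {"fn": "send_rows", "kwargs": {
  "commands": "65 0.483 0.922 0 0;65 0.483 0.922 0 0;65 0.483 0.922 0 0;65 0.483 0.922 0 0;65 0.483 0.922 0 0;65 0.483 0.922 0 0;65 0.483 0.922 0 0;65 0.483 0.922 0 0;65 0.483 0.922 0 0;65 0.483 0.922 0 0;65 0.483 0.922 0 0;65 0.483 0.922 0 0;65 0.483 0.922 0 0;65 0.483 0.922 0.9 0;65 0.483 0.922 0.9 0;65 0.483 0.922 0.9 0;65 0.483 0.922 0.9 0;65 0.483 0.922 0.3 0;65 0.483 0.922 0 0;65 0.483 0.922 0 0"
}}

```text
t: 21.43
tcp_pos: [0.6481, -0.3067, 0.0785]
tool_rot: [0.998, -0.07, -0.002, -0.001]
force: [0.3, -0.4, -0.9]
finger_gap: 0.759
gripper_force: 0.0
```

>>> {"fn": "send_rows", "kwargs": {
  "commands": "65 0 0 0 0;65 0 0 0 0"
}}

```text
t: 21.6
tcp_pos: [0.6485, -0.3072, 0.0798]
tool_rot: [0.997, -0.071, -0.001, -0.0]
force: [0.1, 0.0, -0.1]
finger_gap: 0.759
gripper_force: 0.0
```

```bash
python3 - <<'E'
from plan import *
p=SH['broken'];g=off(p,-.001)
plan((*g,.08,p[2]),(*g,.006,p[2]))
E
```

```text
at [ 0.6485 -0.3072  0.0798] yaw -0.1418 t 21.6 gap 0.7587874322862085 F [ 0.1  0.  -0.1]
-> [ 0.6517 -0.3053  0.08   -0.14  ] spin -0.025 xyz [ 0.144  -0.1165 -0.0115]
-> [ 0.6517 -0.3053  0.006  -0.14  ] spin 0.0 xyz [0.  0.  3.7]
```

>>> {"fn": "send_rows", "kwargs": {
  "commands": "65 0.144 -0.117 0.92 0;65 0 0 0.92 0;65 0 0 0.92 0;65 0 0 0.92 0;65 0 0 0 0;40 0 0 0 0;40 0 0 0 0;40 0 0 0 0;40 0 0 0 0;40 0 0 0 0;40 0 0 0 0;40 0 0 -0.5 0;40 0 0 -0.96 0;40 0 0 -0.96 0;40 0 0 -0.96 0;40 0 0 -0.96 0;40 0 0 -0.96 0;40 0 0 -0.96 0;40 0 0 -0.96 0;40 0 0 -0.96 0"
}}

```text
t: 23.27
tcp_pos: [0.6522, -0.3046, 0.173]
tool_rot: [0.998, -0.07, 0.0, 0.0]
force: [1.0, -0.5, -0.8]
finger_gap: 0.554
gripper_force: 61.8
```

>>> {"fn": "send_rows", "kwargs": {
  "commands": "40 -0.489 -0.934 0 0;40 -0.489 -0.934 0 0;40 -0.489 -0.934 0 0;40 -0.489 -0.934 0 0;40 -0.489 -0.934 0 0;40 -0.489 -0.934 0 0;40 -0.489 -0.934 0 0;40 -0.489 -0.934 0 0;40 -0.489 -0.934 0 0;40 -0.489 -0.934 0 0;40 -0.489 -0.934 0 0;40 -0.489 -0.934 0 0;40 -0.489 -0.934 0 0;40 -0.489 -0.934 0 0;40 -0.489 -0.934 0 0;40 -0.489 -0.934 0 0;40 -0.489 -0.934 0 0"
}}

```text
t: 24.68
tcp_pos: [0.5319, 0.0339, 0.1721]
tool_rot: [0.998, -0.07, 0.001, 0.0]
force: [0.1, 0.3, -0.9]
finger_gap: 0.555
gripper_force: 61.8
```

>>> {"fn": "send_rows", "kwargs": {
  "commands": "40 -0.489 -0.934 0 0;40 -0.489 -0.934 0 0;40 -0.489 -0.934 0 0;40 -0.489 -0.934 0 0;40 -0.489 -0.934 0 0;40 -0.489 -0.934 0 0;40 -0.489 -0.934 0 0;40 -0.489 -0.934 0 0;40 -0.489 -0.934 0 0;40 -0.489 -0.934 0 0;40 -0.489 -0.934 0 0;40 -0.489 -0.934 0 0;40 -0.489 -0.934 0 0;40 -0.489 -0.934 0 0;40 -0.489 -0.934 0 0;40 -0.489 -0.934 0 0;40 0 0 0 0"
}}

```text
t: 26.1
tcp_pos: [0.4179, 0.354, 0.1721]
tool_rot: [0.998, -0.069, 0.001, -0.001]
force: [0.7, 0.5, -0.2]
finger_gap: 0.56
gripper_force: 61.8
```

>>> {"fn": "send_rows", "kwargs": {
  "commands": "40 0 0 1 0;40 0 0 1 0;40 0 0 1 0;40 0 0 1 0;40 0 0 0 0;65 0 0 0 0;65 0 0 0 0;65 0 0 0 0;65 0 0 0 0;65 0 0 -1 0;65 0 0 -1 0;65 0 0 -1 0;65 0 0 -1 0;65 0 0 0 0"
}}

```text
t: 27.27
tcp_pos: [0.4213, 0.3524, 0.1758]
tool_rot: [0.998, -0.07, 0.004, -0.003]
force: [0.3, 0.3, 0.8]
finger_gap: 0.764
gripper_force: 0.0
```

```bash
python3 - <<'E'
from plan import *
from fit import blobs
p=SH['D'];g=off(p,-.005)
plan((*g,.1,p[2]),(*g,.006,p[2]),(*g,.16,p[2]),(.434,.0833,.16,-.0897))
d=snap('top','bin.png')
cv2.imwrite('pics/bin.png',cv2.resize(cv2.cvtColor(d['pixels'],cv2.COLOR_RGB2BGR)[240:360,150:270],None,fx=4,fy=4))
for c in blobs(d): print(c.mean(0).round(),np.array([at_z(d,q,.007)[:2] for q in c]).mean(0).round(3))
E
```

```text
at [0.4213 0.3524 0.1758] yaw -0.1399 t 27.2667 gap 0.7637428231051019 F [0.3 0.3 0.8]
-> [ 0.5335 -0.193   0.1     0.145 ] spin -4.08 xyz [ 1.606  27.7955  3.79  ]
-> [ 0.5335 -0.193   0.006   0.145 ] spin 0.0 xyz [0.  0.  4.7]
-> [ 0.5335 -0.193   0.16    0.145 ] spin 0.0 xyz [ 0.   0.  -7.7]
-> [ 0.434   0.0833  0.16   -0.0897] spin 3.362 xyz [ -6.1905 -13.315   -0.    ]
[458. 305.] [ 0.416 -0.303]
[500. 297.] [ 0.438 -0.411]
[497. 259.] [ 0.537 -0.406]
[414. 256.] [ 0.542 -0.191]
[411. 214.] [ 0.653 -0.184]
[175. 196.] [0.696 0.441]
[  2. 201.] [0.677 0.895]
[395. 159.] [ 0.802 -0.143]
```

View pics/bin.png

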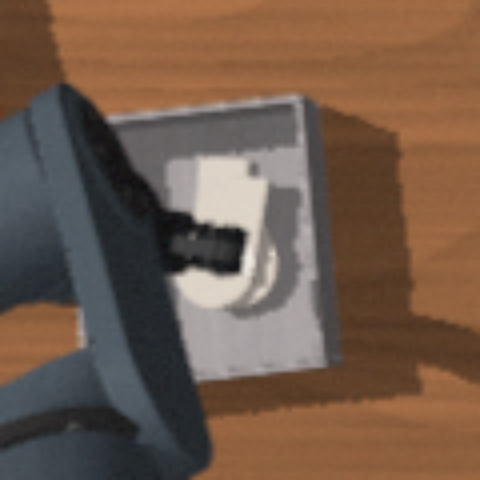

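The three misshapen shingles lie stacked inside the grey bin at about (225,230). Next is the first sound one, D.

>>> {"fn": "send_rows", "kwargs": {
  "commands": "65 0 0 0 -0.816;65 0 0 0 -0.816;65 0 0 0 -0.816;65 0 0 0 -0.816;65 0 0 0 -0.816;65 0.055 0.958 0 0;65 0.055 0.958 0 0;65 0.055 0.958 0 0;65 0.055 0.958 0 0;65 0.055 0.958 0 0;65 0.055 0.958 0 0;65 0.055 0.958 0 0;65 0.055 0.958 0 0;65 0.055 0.958 0 0;65 0.055 0.958 0 0;65 0.055 0.958 0 0;65 0.055 0.958 0 0;65 0.055 0.958 0 0;65 0.055 0.958 0 0;65 0.055 0.958 0 0"
}}

```text
t: 28.98
tcp_pos: [0.4761, 0.068, 0.1705]
tool_rot: [0.997, 0.072, -0.001, -0.0]
force: [0.7, 0.4, 0.4]
finger_gap: 0.759
gripper_force: 0.0
```

>>> {"fn": "send_rows", "kwargs": {
  "commands": "65 0.055 0.958 0 0;65 0.055 0.958 0 0;65 0.055 0.958 0 0;65 0.055 0.958 0 0;65 0.055 0.958 0 0;65 0.055 0.958 0 0;65 0.055 0.958 0 0;65 0.055 0.958 0 0;65 0.055 0.958 0.8 0;65 0.055 0.958 0.8 0;65 0.055 0.958 0.8 0;65 0.055 0.958 0.8 0;65 0.055 0.958 0.6 0;65 0.055 0.958 0 0;65 0 0 0 0;65 0 0 0 0"
}}

```text
t: 30.32
tcp_pos: [0.5301, -0.1948, 0.0943]
tool_rot: [0.997, 0.071, -0.0, -0.0]
force: [0.2, 0.3, -0.2]
finger_gap: 0.758
gripper_force: 0.0
```

```bash
python3 - <<'E'
from plan import *
p=SH['D'];g=off(p,-.005)
plan((*g,.08,p[2]),(*g,.006,p[2]))
E
```

```text
at [ 0.5301 -0.1948  0.0943] yaw 0.1429 t 30.3167 gap 0.7582767865608361 F [ 0.2  0.3 -0.2]
-> [ 0.5335 -0.193   0.08    0.145 ] spin -0.031 xyz [ 0.178  -0.065   0.7145]
-> [ 0.5335 -0.193   0.006   0.145 ] spin 0.0 xyz [0.  0.  3.7]
```

>>> {"fn": "send_rows", "kwargs": {
  "commands": "65 0.178 -0.065 0.883 0;65 0 0 0.883 0;65 0 0 0.883 0;65 0 0 0.883 0;65 0 0 0.883 0;65 0 0 0 0;65 0 0 0 0;40 0 0 0 0;40 0 0 0 0;40 0 0 0 0;40 0 0 0 0;40 0 0 0 0;40 0 0 0 0",
  "grip_force": 50
}}

```text
t: 31.4
tcp_pos: [0.5346, -0.1925, 0.0083]
tool_rot: [0.997, 0.072, 0.001, 0.0]
force: [-0.3, 2.7, 6.4]
finger_gap: 0.563
gripper_force: 52.3
```

>>> {"fn": "send_rows", "kwargs": {
  "commands": "40 0 0 -0.5 0;40 0 0 -0.95 0;40 0 0 -0.95 0;40 0 0 -0.95 0;40 0 0 -0.95 0;40 0 0 -0.95 0;40 0 0 -0.95 0;40 0 0 -0.95 0;40 0 0 0 0.84;40 0 0 0 0.84;40 0 0 0 0.84;40 0 0 0 0.84;40 0 0 0 0"
}}

```text
t: 32.48
tcp_pos: [0.5337, -0.1926, 0.1505]
tool_rot: [0.999, -0.045, 0.0, 0.0]
force: [-0.4, 0.2, -1.5]
finger_gap: 0.563
gripper_force: 51.7
```

>>> {"fn": "send_rows", "kwargs": {
  "commands": "40 -0.442 -0.951 0 0;40 -0.442 -0.951 0 0;40 -0.442 -0.951 0 0;40 -0.442 -0.951 0 0;40 -0.442 -0.951 0 0;40 -0.442 -0.951 0 0;40 -0.442 -0.951 0 0;40 -0.442 -0.951 0 0;40 -0.442 -0.951 0 0;40 -0.442 -0.951 0 0;40 -0.442 -0.951 0 0;40 -0.442 -0.951 0 0;40 -0.442 -0.951 0 0;40 -0.442 -0.951 0 0;40 0 0 0 0;40 0 0 0 0;40 0 0 0 0"
}}

```text
t: 33.9
tcp_pos: [0.4352, 0.0835, 0.1502]
tool_rot: [0.999, -0.044, 0.001, 0.0]
force: [0.4, -0.4, -0.3]
finger_gap: 0.562
gripper_force: 51.7
```

```bash
python3 - <<'E'
from plan import *
plan((.434,.0833,.09,-.0897),(.434,.0833,.066,-.0897))
for n in('top','scene'):
    d=snap(n);u,v=map(int,proj(d,readout.sense()['tcp_pos']))
    c=cv2.cvtColor(d['pixels'],cv2.COLOR_RGB2BGR)[v-60:v+60,u-50:u+50];globals()[n]=cv2.resize(c,None,fx=4,fy=4,interpolation=cv2.INTER_CUBIC)
cv2.imwrite('pics/p1.png',np.hstack([top,scene]))
E
```

```text
at [0.4352 0.0835 0.1502] yaw -0.0887 t 33.9 gap 0.5622410364284381 F [ 0.4 -0.4 -0.3]
-> [ 0.434   0.0833  0.09   -0.0897] spin 0.014 xyz [-0.0575  0.014   3.0075]
-> [ 0.434   0.0833  0.066  -0.0897] spin 0.0 xyz [0.  0.  1.2]
```

View pics/p1.png

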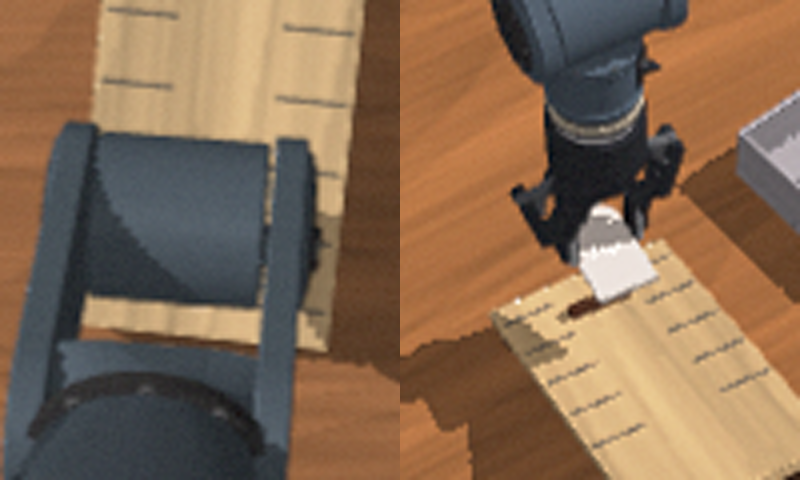

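The shingle is held level above the deck, with its tail towards the robot. I'll lower it now with a light grip so it can pivot onto the cant strip.

>>> {"fn": "send_rows", "kwargs": {
  "commands": "40 -0.03 0.01 0.9 0.014;40 0 0 0.9 0;40 0 0 0.9 0;40 0 0 0.5 0;40 0 0 0 0"
}}

```text
t: 34.42
tcp_pos: [0.4333, 0.0828, 0.0841]
tool_rot: [0.999, -0.046, -0.002, 0.0]
force: [0.3, -0.1, -0.0]
finger_gap: 0.562
gripper_force: 51.7
```

>>> {"fn": "send_rows", "kwargs": {
  "commands": "40 0 0 0.15 0;40 0 0 0.15 0;40 0 0 0.15 0;40 0 0 0 0",
  "grip_force": 20
}}

```text
t: 34.75
tcp_pos: [0.4345, 0.0834, 0.077]
tool_rot: [0.999, -0.046, 0.001, 0.0]
force: [0.7, -0.4, 0.8]
finger_gap: 0.565
gripper_force: 51.9
```

>>> {"fn": "send_rows", "kwargs": {
  "commands": "40 0 0 0.1 0;40 0 0 0.1 0;40 0 0 0 0"
}}

```text
t: 35.0
tcp_pos: [0.4341, 0.0835, 0.0733]
tool_rot: [0.999, -0.045, 0.001, 0.0]
force: [-1.7, -0.7, 5.7]
finger_gap: 0.561
gripper_force: 52.7
```

>>> {"fn": "send_rows", "kwargs": {
  "commands": "40 0 0 0.1 0;40 0 0 0 0",
  "grip_force": 20
}}

```text
t: 35.17
tcp_pos: [0.4338, 0.0836, 0.0713]
tool_rot: [0.999, -0.045, 0.0, 0.0]
force: [-2.0, -0.8, 5.9]
finger_gap: 0.563
gripper_force: 53.4
```

>>> {"fn": "send_rows", "kwargs": {
  "commands": "40 0 0 0.1 0;40 0 0 0 0"
}}

```text
t: 35.33
tcp_pos: [0.4336, 0.0836, 0.0694]
tool_rot: [0.999, -0.045, 0.0, 0.0]
force: [-2.2, -1.4, 7.5]
finger_gap: 0.554
gripper_force: 54.0
```

>>> {"fn": "send_rows", "kwargs": {
  "commands": "40 0 0 0.1 0;40 0 0 0 0"
}}

```text
t: 35.5
tcp_pos: [0.4335, 0.0836, 0.0679]
tool_rot: [0.999, -0.045, 0.0, 0.0]
force: [-2.8, -1.4, 11.2]
finger_gap: 0.561
gripper_force: 55.2
```

>>> {"fn": "send_rows", "kwargs": {
  "commands": "60 0 0 0 0;60 0 0 0 0;62 0 0 0 0;62 0 0 -0.3 0;62 0 0 -0.6 0;62 0 0 -0.9 0;62 0 0 -0.9 0;62 0 0 -0.9 0;62 0 0 -0.9 0;62 0 0 -0.9 0;62 0 0 0 0;62 0 0 0 0"
}}

```text
t: 36.5
tcp_pos: [0.4345, 0.0837, 0.1757]
tool_rot: [0.999, -0.045, 0.001, 0.0]
force: [0.4, -0.2, 0.6]
finger_gap: 0.726
gripper_force: 0.0
```

```bash
python3 - <<'E'
from plan import *
plan((*off(SH['A'],-.0045),.1,SH['A'][2]))
for n in('scene',):
    d=snap(n);c=cv2.cvtColor(d['pixels'],cv2.COLOR_RGB2BGR)[180:285,255:375];cv2.imwrite('pics/l1.png',cv2.resize(c,None,fx=5,fy=5,interpolation=cv2.INTER_CUBIC))
E
```

```text
at [0.4345 0.0837 0.1757] yaw -0.0907 t 36.5 gap 0.7257182725272057 F [ 0.4 -0.2  0.6]
-> [ 0.4087 -0.3063  0.1     0.343 ] spin -6.212 xyz [-7.7725 17.9295  3.786 ]
```

View pics/l1.png

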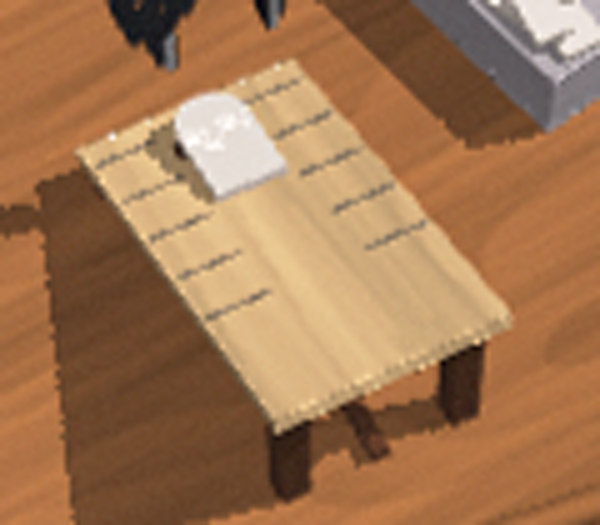

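```bash
cat > laid.py <<'E'
from fit import *
DP=[.3796,.0882,-.0897]
RD=Rotation.from_euler('ZY',[DP[2],-np.deg2rad(20)])
def lhull(d,q):
    o=outline(.085,.05);R=RD*Rotation.from_euler('ZY',[q[2],np.deg2rad(9.1)])
    P=np.vstack([np.c_[o,np.full(len(o),z)] for z in(-.0035,.0035)])
    c=RD.apply([q[0],q[1],.010])+[DP[0],DP[1],.032]
    return cv2.convexHull(np.array([proj(d,w) for w in R.apply(P)+c],np.float32))
def check(k,cam='scene',clip=True):
    d=snap(cam);q0=np.array([.025+.045*(k-1)+.042,0,0])
    h=lhull(d,q0)
    m=np.zeros((480,640),np.uint8);cv2.fillPoly(m,[h.astype(np.int32)],1);m=cv2.dilate(m,np.ones((9,9)))
    hsv=cv2.cvtColor(d['pixels'],cv2.COLOR_RGB2HSV);w=((hsv[...,1]<60)&(hsv[...,2]>140)&(m>0)).astype(np.uint8)
    cs,_=cv2.findContours(w,cv2.RETR_EXTERNAL,cv2.CHAIN_APPROX_NONE);c=max(cs,key=cv2.contourArea)[:,0].astype(float)
    inm=cv2.erode(m,np.ones((3,3)));c=np.array([p for p in c if inm[int(p[1]),int(p[0])]])
    f=lambda q:np.array([cv2.pointPolygonTest(lhull(d,q),(float(a),float(b)),True)-.4 for a,b in c])
    r=least_squares(f,q0,loss='soft_l1',f_scale=.5,diff_step=1e-3)
    print('course',k,cam,'du,dv mm',((r.x-q0)[:2]*1e3).round(1),'yaw',r.x[2].round(3),'rms',np.sqrt(np.mean(r.fun**2)).round(2),len(c))
E
python3 -c "
from laid import *
check(1)"
```

```text
course 1 scene du,dv mm [-1.5  1. ] yaw 0.0 rms 0.28 57
```

>>> {"fn": "send_rows", "kwargs": {
  "commands": "65 0 0 0 -0.887;65 0 0 0 -0.887;65 0 0 0 -0.887;65 0 0 0 -0.887;65 0 0 0 -0.887;65 0 0 0 -0.887;65 0 0 0 -0.887;65 -0.409 0.944 0 0;65 -0.409 0.944 0 0;65 -0.409 0.944 0 0;65 -0.409 0.944 0 0;65 -0.409 0.944 0 0;65 -0.409 0.944 0 0;65 -0.409 0.944 0 0;65 -0.409 0.944 0 0;65 -0.409 0.944 0 0;65 -0.409 0.944 0 0;65 -0.409 0.944 0.7 0;65 -0.409 0.944 0.7 0;65 -0.409 0.944 0.7 0"
}}

```text
t: 38.27
tcp_pos: [0.4155, -0.1839, 0.1313]
tool_rot: [0.985, 0.17, -0.001, -0.001]
force: [0.2, -0.7, 0.1]
finger_gap: 0.762
gripper_force: 0.0
```

>>> {"fn": "send_rows", "kwargs": {
  "commands": "65 -0.409 0.944 0.7 0;65 -0.409 0.944 0.7 0;65 -0.409 0.944 0.7 0;65 -0.409 0.944 0.5 0;65 -0.409 0.944 0 0;65 -0.409 0.944 0 0;65 0 0 0 0;65 0 0 0 0"
}}

```text
t: 38.93
tcp_pos: [0.4073, -0.3067, 0.0795]
tool_rot: [0.986, 0.169, -0.001, -0.001]
force: [0.1, 0.9, -0.5]
finger_gap: 0.76
gripper_force: 0.0
```

```bash
python3 - <<'E'
from plan import *
p=SH['A'];g=off(p,-.0045)
plan((*g,.08,p[2]),(*g,.0075,p[2]),(*g,.15,p[2]),(.4768,.0795,.15,-.0897))
E
```

```text
at [ 0.4073 -0.3067  0.0795] yaw 0.3406 t 38.9333 gap 0.7597012898460149 F [ 0.1  0.9 -0.5]
-> [ 0.4087 -0.3063  0.08    0.343 ] spin -0.034 xyz [ 0.0685  0.005  -0.0245]
-> [ 0.4087 -0.3063  0.0075  0.343 ] spin 0.0 xyz [0.    0.    3.625]
-> [ 0.4087 -0.3063  0.15    0.343 ] spin 0.0 xyz [ 0.     0.    -7.125]
-> [ 0.4768  0.0795  0.15   -0.0897] spin 6.198 xyz [  1.665  -19.5185  -0.    ]
```

>>> {"fn": "send_rows", "kwargs": {
  "commands": "65 0.068 0 0.9 -0.034;65 0 0 0.9 0;65 0 0 0.9 0;65 0 0 0.9 0;65 0 0 0 0;65 0 0 0 0;40 0 0 0 0;40 0 0 0 0;40 0 0 0 0;40 0 0 0 0;40 0 0 0 0;40 0 0 0 0",
  "grip_force": 45
}}

```text
t: 39.93
tcp_pos: [0.4096, -0.3059, 0.0099]
tool_rot: [0.985, 0.172, 0.0, 0.0]
force: [0.6, 1.9, 6.6]
finger_gap: 0.553
gripper_force: 47.1
```

>>> {"fn": "send_rows", "kwargs": {
  "commands": "40 0 0 -0.5 0;40 0 0 -0.95 0;40 0 0 -0.95 0;40 0 0 -0.95 0;40 0 0 -0.95 0;40 0 0 -0.95 0;40 0 0 -0.95 0;40 0 0 -0.95 0;40 0 0 0 0.885;40 0 0 0 0.885;40 0 0 0 0.885;40 0 0 0 0.885;40 0 0 0 0.885;40 0 0 0 0.885;40 0 0 0 0.885;40 0 0 0 0"
}}

```text
t: 41.27
tcp_pos: [0.4092, -0.3061, 0.1524]
tool_rot: [0.999, -0.044, 0.0, 0.0]
force: [-1.0, 0.3, -0.2]
finger_gap: 0.562
gripper_force: 46.4
```

>>> {"fn": "send_rows", "kwargs": {
  "commands": "40 0.083 -0.976 0 0;40 0.083 -0.976 0 0;40 0.083 -0.976 0 0;40 0.083 -0.976 0 0;40 0.083 -0.976 0 0;40 0.083 -0.976 0 0;40 0.083 -0.976 0 0;40 0.083 -0.976 0 0;40 0.083 -0.976 0 0;40 0.083 -0.976 0 0;40 0.083 -0.976 0 0;40 0.083 -0.976 0 0;40 0.083 -0.976 0 0;40 0.083 -0.976 0 0;40 0.083 -0.976 0 0;40 0.083 -0.976 0 0;40 0.083 -0.976 0 0;40 0.083 -0.976 0 0;40 0.083 -0.976 0 0;40 0.083 -0.976 0 0"
}}

```text
t: 42.93
tcp_pos: [0.4766, 0.0809, 0.1522]
tool_rot: [0.999, -0.043, 0.0, 0.0]
force: [0.5, -1.3, -0.4]
finger_gap: 0.556
gripper_force: 46.4
```

>>> {"fn": "send_rows", "kwargs": {
  "commands": "40 0 0 0 0;40 0 0 0 0"
}}

```text
t: 43.1
tcp_pos: [0.4764, 0.0806, 0.1521]
tool_rot: [0.999, -0.042, 0.0, 0.0]
force: [-0.5, 0.7, -1.4]
finger_gap: 0.556
gripper_force: 46.4
```

```bash
python3 - <<'E'
from plan import *
plan((.4768,.0795,.091,-.0897),(.4768,.0795,.083,-.0897))
E
```

```text
at [0.4764 0.0806 0.1521] yaw -0.0839 t 43.1 gap 0.5560623749368392 F [-0.5  0.7 -1.4]
-> [ 0.4768  0.0795  0.091  -0.0897] spin 0.083 xyz [0.0225 0.053  3.056 ]
-> [ 0.4768  0.0795  0.083  -0.0897] spin 0.0 xyz [0.  0.  0.4]
```

>>> {"fn": "send_rows", "kwargs": {
  "commands": "40 0.09 0.053 0.75 0.083;40 0 0 0.75 0;40 0 0 0.75 0;40 0 0 0.5 0;40 0 0 0 0;40 0 0 0.15 0;40 0 0 0.1 0;40 0 0 0 0"
}}

```text
t: 43.77
tcp_pos: [0.4779, 0.0782, 0.0922]
tool_rot: [0.999, -0.047, -0.0, 0.0]
force: [-3.0, -2.0, 3.6]
finger_gap: 0.56
gripper_force: 46.4
```

>>> {"fn": "send_rows", "kwargs": {
  "commands": "40 0 0 0.1 0;40 0 0 0 0"
}}

```text
t: 43.93
tcp_pos: [0.4779, 0.0784, 0.0903]
tool_rot: [0.999, -0.047, -0.0, 0.0]
force: [-3.5, -2.3, 5.1]
finger_gap: 0.561
gripper_force: 45.9
```

>>> {"fn": "send_rows", "kwargs": {
  "commands": "40 0 0 0.1 0;40 0 0 0 0"
}}

```text
t: 44.1
tcp_pos: [0.4778, 0.0786, 0.0882]
tool_rot: [0.999, -0.046, -0.0, 0.0]
force: [-3.9, -3.7, 6.3]
finger_gap: 0.558
gripper_force: 45.9
```

>>> {"fn": "send_rows", "kwargs": {
  "commands": "40 0 0 0.1 0;40 0 0 0 0"
}}

```text
t: 44.27
tcp_pos: [0.4776, 0.0789, 0.0861]
tool_rot: [0.999, -0.046, -0.0, 0.0]
force: [-3.0, -2.4, 4.9]
finger_gap: 0.557
gripper_force: 46.3
```

>>> {"fn": "send_rows", "kwargs": {
  "commands": "40 0 0 0.07 0;40 0 0 0 0"
}}

```text
t: 44.43
tcp_pos: [0.4777, 0.0789, 0.0856]
tool_rot: [0.999, -0.046, -0.0, 0.0]
force: [-5.2, -1.0, 12.1]
finger_gap: 0.554
gripper_force: 47.1
```

>>> {"fn": "send_rows", "kwargs": {
  "commands": "60 0 0 0 0;60 0 0 0 0;62 0 0 0 0;62 0 0 -0.3 0;62 0 0 -0.6 0;62 0 0 -0.9 0;62 0 0 -0.9 0;62 0 0 -0.9 0;62 0 0 -0.9 0;62 0 0 0 0;62 0 0 0 0"
}}

```text
t: 45.35
tcp_pos: [0.479, 0.0789, 0.1754]
tool_rot: [0.999, -0.047, 0.002, -0.0]
force: [-0.6, 0.7, -0.2]
finger_gap: 0.724
gripper_force: 0.0
```

```bash
python3 - <<'E'
from plan import *
from laid import check
check(2)
p=SH['E'];g=off(p,-.0045)
plan((*g,.17,p[2]),(*g,.0075,p[2]),(*g,.17,p[2]),(.519,.0758,.17,-.0897))
E
```

```text
course 2 scene du,dv mm [-3.8  0.1] yaw 0.003 rms 1.7 59
at [0.4782 0.0789 0.1745] yaw -0.0932 t 45.4 gap 0.7214523084523284 F [-0.   0.1 -0.1]
-> [ 0.6457 -0.1823  0.17   -0.334 ] spin 3.45 xyz [12.1965  9.5915  0.225 ]
-> [ 0.6457 -0.1823  0.0075 -0.334 ] spin 0.0 xyz [0.    0.    8.125]
-> [ 0.6457 -0.1823  0.17   -0.334 ] spin 0.0 xyz [ 0.     0.    -8.125]
-> [ 0.519   0.0758  0.17   -0.0897] spin -3.499 xyz [ -7.468  -12.2865  -0.    ]
```

```bash
python3 - <<'E'
s=open('laid.py').read()
s=s.replace("    f=lambda q","    if k>1:\n        h2=lhull(d,q0-[.045,0,0]);c=np.array([p for p in c if cv2.pointPolygonTest(h2,(float(p[0]),float(p[1])),True)<-4])\n    f=lambda q")
open('laid.py','w').write(s)
E
python3 - <<'E'
from laid import *
check(2)
d=snap('scene');c=cv2.cvtColor(d['pixels'],cv2.COLOR_RGB2BGR)[180:270,255:360];cv2.imwrite('pics/l2.png',cv2.resize(c,None,fx=6,fy=6,interpolation=cv2.INTER_CUBIC))
E
```

```text
course 2 scene du,dv mm [-0.3  0.4] yaw 0.0 rms 0.29 21
```

View pics/l2.png

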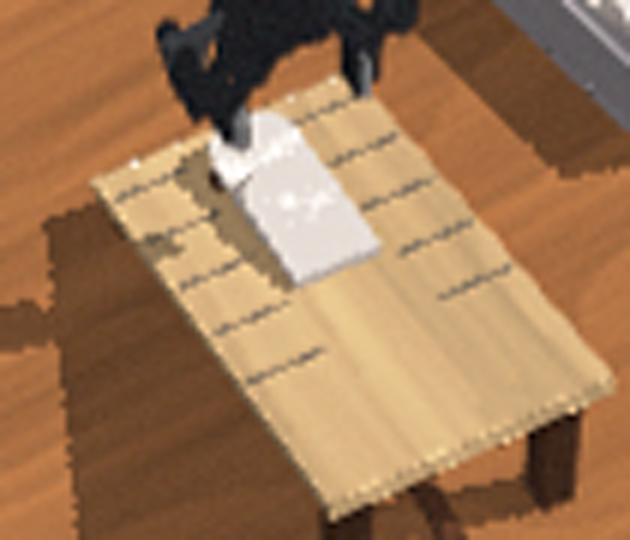

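Courses 1 and 2 lie square, with course 2 overlapping course 1 and its tail at the second line. Next is E.

>>> {"fn": "send_rows", "kwargs": {
  "commands": "65 0 0 0 0.863;65 0 0 0 0.863;65 0 0 0 0.863;65 0 0 0 0.863;65 0.938 0.738 0 0;65 0.938 0.738 0 0;65 0.938 0.738 0 0;65 0.938 0.738 0 0;65 0.938 0.738 0 0;65 0.938 0.738 0 0;65 0.938 0.738 0 0;65 0.938 0.738 0 0;65 0.938 0.738 0 0;65 0.938 0.738 0 0;65 0.938 0.738 0 0;65 0.938 0.738 0 0;65 0.938 0.738 0 0"
}}

```text
t: 46.92
tcp_pos: [0.6454, -0.1832, 0.1724]
tool_rot: [0.986, -0.166, -0.002, -0.0]
force: [1.0, -0.4, 0.4]
finger_gap: 0.765
gripper_force: 0.0
```

>>> {"fn": "send_rows", "kwargs": {
  "commands": "65 0 0 0.94 0;65 0 0 0.94 0;65 0 0 0.94 0;65 0 0 0.94 0;65 0 0 0.94 0;65 0 0 0 0;65 0 0 0 0"
}}

```text
t: 47.5
tcp_pos: [0.6441, -0.1818, 0.078]
tool_rot: [0.986, -0.166, -0.002, -0.001]
force: [-0.4, -0.1, 0.5]
finger_gap: 0.759
gripper_force: 0.0
```

```bash
python3 - <<'E'
from plan import *
p=SH['E'];g=off(p,-.0045)
plan((*g,.0075,p[2]),(*g,.17,p[2]),(.5195,.0758,.17,-.0897))
E
```

```text
at [ 0.6441 -0.1818  0.078 ] yaw -0.3344 t 47.5 gap 0.7592076955454841 F [-0.4 -0.1  0.5]
-> [ 0.6457 -0.1823  0.0075 -0.334 ] spin -0.005 xyz [ 8.6000e-02 -2.0000e-03  3.5245e+00]
-> [ 0.6457 -0.1823  0.17   -0.334 ] spin 0.0 xyz [ 0.     0.    -8.125]
-> [ 0.5195  0.0758  0.17   -0.0897] spin -3.499 xyz [ -7.443 -12.289  -0.   ]
```

>>> {"fn": "send_rows", "kwargs": {
  "commands": "65 0.086 0 0.88 0;65 0 0 0.88 0;65 0 0 0.88 0;65 0 0 0.88 0;65 0 0 0 0;65 0 0 0 0;40 0 0 0 0;40 0 0 0 0;40 0 0 0 0;40 0 0 0 0;40 0 0 0 0;40 0 0 0 0"
}}

```text
t: 48.5
tcp_pos: [0.6494, -0.1839, 0.0136]
tool_rot: [0.986, -0.166, 0.003, 0.001]
force: [-1.2, 1.0, 6.2]
finger_gap: 0.47
gripper_force: 3.2
```

>>> {"fn": "send_rows", "kwargs": {
  "commands": "40 0 0 -0.5 0;40 0 0 -0.95 0;40 0 0 -0.95 0;40 0 0 -0.95 0;40 0 0 -0.95 0;40 0 0 -0.95 0;40 0 0 -0.95 0;40 0 0 -0.95 0;40 0 0 -0.95 0;40 0 0 0 -0.875;40 0 0 0 -0.875;40 0 0 0 -0.875;40 0 0 0 -0.875;40 0 0 0 0"
}}

```text
t: 49.67
tcp_pos: [0.6475, -0.1831, 0.1739]
tool_rot: [0.999, -0.044, 0.001, 0.0]
force: [-0.3, 0.3, 0.1]
finger_gap: 0.468
gripper_force: 0.0
```

>>> {"fn": "send_rows", "kwargs": {
  "commands": "40 -0.573 -0.945 0 0;40 -0.573 -0.945 0 0;40 -0.573 -0.945 0 0;40 -0.573 -0.945 0 0;40 -0.573 -0.945 0 0;40 -0.573 -0.945 0 0;40 -0.573 -0.945 0 0;40 -0.573 -0.945 0 0;40 -0.573 -0.945 0 0;40 -0.573 -0.945 0 0;40 -0.573 -0.945 0 0;40 -0.573 -0.945 0 0;40 -0.573 -0.945 0 0;40 0 0 0 0;40 0 0 0 0"
}}

```text
t: 50.92
tcp_pos: [0.5208, 0.0759, 0.1729]
tool_rot: [0.999, -0.044, 0.001, 0.0]
force: [0.2, -0.5, 0.3]
finger_gap: 0.467
gripper_force: 0.0
```

```bash
python3 - <<'E'
from plan import *
plan((.5202,.0755,.11,-.0897))
E
```

```text
at [0.5208 0.0759 0.1729] yaw -0.0888 t 50.9167 gap 0.46747199660741745 F [ 0.2 -0.5  0.3]
-> [ 0.5202  0.0755  0.11   -0.0897] spin 0.013 xyz [-0.028   0.0205  3.147 ]
```

The grasp missed because the pads rode over E's face. I'll remeasure E and go lower.

```bash
python3 - <<'E'
from plan import *
from fit import *
V=[]
for n in('top','scene'):
    d=snap(n);pr=proj(d,[.65,-.184,.0035]);c=min(blobs(d),key=lambda c:np.hypot(*(c.mean(0)-pr)));V.append((d,c));print(n,c.mean(0),len(c),fitp([(d,c)],[.65,-.184,-.334],.085,.05))
p=fitp(V,[.65,-.184,-.334],.085,.05)[0];print(p)
g=off(p,-.0045);plan((*g,.17,p[2]),(*g,.06,p[2]))
E
```

```text
top [411.25301205 214.22891566] 83 (array([ 0.64985534, -0.18381485, -0.33406726]), np.float64(0.3189903072517902))
scene [262.01408451 308.61971831] 71 (array([ 0.64943901, -0.18393604, -0.32384562]), np.float64(0.3581766051657003))
[ 0.64970457 -0.18385812 -0.33015704]
at [0.5219 0.0746 0.1727] yaw -0.0906 t 51.0167 gap 0.47095302894835495 F [ 0.2  0.1 -1.4]
-> [ 0.6454 -0.1824  0.17   -0.3302] spin 3.431 xyz [10.0075 10.1525  0.1375]
-> [ 0.6454 -0.1824  0.06   -0.3302] spin 0.0 xyz [0.  0.  5.5]
```

E has not moved. I'll retry, checking the height before closing.

>>> {"fn": "send_rows", "kwargs": {
  "commands": "60 0 0 0 0.858;60 0 0 0 0.858;60 0 0 0 0.858;60 0 0 0 0.858;60 0.91 0.923 0 0;60 0.91 0.923 0 0;60 0.91 0.923 0 0;60 0.91 0.923 0 0;60 0.91 0.923 0 0;60 0.91 0.923 0 0;60 0.91 0.923 0 0;60 0.91 0.923 0 0;60 0.91 0.923 0 0;60 0.91 0.923 0 0;60 0.91 0.923 0 0;60 0 0 0.9 0;60 0 0 0.9 0;60 0 0 0.9 0;60 0 0 0.9 0;60 0 0 0.9 0"
}}

```text
t: 52.68
tcp_pos: [0.6449, -0.1839, 0.0812]
tool_rot: [0.986, -0.165, 0.0, 0.0]
force: [-1.1, -0.1, -0.4]
finger_gap: 0.701
gripper_force: 0.0
```

>>> {"fn": "send_rows", "kwargs": {
  "commands": "60 0 0 0.9 0;60 0 0 0.9 0;60 0 0 0.9 0;60 0 0 0 0;60 0 0 0 0;60 0 0 0 0"
}}

```text
t: 53.18
tcp_pos: [0.6454, -0.1831, 0.0288]
tool_rot: [0.986, -0.165, 0.001, 0.0]
force: [0.2, -0.2, 0.0]
finger_gap: 0.701
gripper_force: 0.0
```

```bash
python3 - <<'E'
from plan import *
plan((.6454,-.1824,.005,-.3302))
E
```

```text
at [ 0.6454 -0.1831  0.0288] yaw -0.3307 t 53.1833 gap 0.700719926116456 F [ 0.2 -0.2  0. ]
-> [ 0.6454 -0.1824  0.005  -0.3302] spin -0.007 xyz [-0.0085 -0.033   1.1875]
```

>>> {"fn": "send_rows", "kwargs": {
  "commands": "60 0 -0.033 0.5 0;60 0 0 0.5 0;60 0 0 0.19 0;60 0 0 0 0;60 0 0 0 0"
}}

```text
t: 53.6
tcp_pos: [0.6447, -0.1811, 0.0039]
tool_rot: [0.986, -0.164, -0.0, -0.0]
force: [-0.2, 0.1, 0.2]
finger_gap: 0.702
gripper_force: 0.0
```

>>> {"fn": "send_rows", "kwargs": {
  "commands": "40 0 0 0 0;40 0 0 0 0;40 0 0 0 0;40 0 0 0 0;40 0 0 0 0;40 0 0 0 0"
}}

```text
t: 54.1
tcp_pos: [0.6457, -0.1815, 0.0055]
tool_rot: [0.986, -0.164, 0.001, 0.0]
force: [-0.7, -0.1, 5.5]
finger_gap: 0.568
gripper_force: 49.8
```

>>> {"fn": "send_rows", "kwargs": {
  "commands": "40 0 0 -0.5 0;40 0 0 -0.95 0;40 0 0 -0.95 0;40 0 0 -0.95 0;40 0 0 -0.95 0;40 0 0 -0.95 0;40 0 0 -0.95 0;40 0 0 -0.95 0;40 0 0 -0.95 0;40 0 0 0 -0.86;40 0 0 0 -0.86;40 0 0 0 -0.86;40 0 0 0 -0.86;40 0 0 0 0"
}}

```text
t: 55.27
tcp_pos: [0.6444, -0.181, 0.1664]
tool_rot: [0.999, -0.044, -0.0, -0.0]
force: [0.8, 0.8, -0.9]
finger_gap: 0.566
gripper_force: 46.7
```

>>> {"fn": "send_rows", "kwargs": {
  "commands": "40 -0.573 -0.943 0 0;40 -0.573 -0.943 0 0;40 -0.573 -0.943 0 0;40 -0.573 -0.943 0 0;40 -0.573 -0.943 0 0;40 -0.573 -0.943 0 0;40 -0.573 -0.943 0 0;40 -0.573 -0.943 0 0;40 -0.573 -0.943 0 0;40 -0.573 -0.943 0 0;40 -0.573 -0.943 0 0;40 -0.573 -0.943 0 0;40 -0.573 -0.943 0 0;40 0 0 0 0;40 0 0 0 0"
}}

```text
t: 56.52
tcp_pos: [0.5178, 0.0771, 0.1664]
tool_rot: [0.999, -0.044, -0.0, 0.0]
force: [0.3, 0.4, -1.3]
finger_gap: 0.567
gripper_force: 46.8
```

```bash
python3 - <<'E'
from plan import *
plan((.5195,.0757,.11,-.0897),(.5195,.0757,.096,-.0897))
E
```

```text
at [0.5178 0.0771 0.1664] yaw -0.0882 t 56.5167 gap 0.5666049846478513 F [ 0.3  0.4 -1.3]
-> [ 0.5195  0.0757  0.11   -0.0897] spin 0.022 xyz [0.093  0.0615 2.8205]
-> [ 0.5195  0.0757  0.096  -0.0897] spin 0.0 xyz [0.  0.  0.7]
```

>>> {"fn": "send_rows", "kwargs": {
  "commands": "40 0.093 0.062 0.7 0.022;40 0 0 0.7 0;40 0 0 0.7 0;40 0 0 0.7 0;40 0 0 0 0;40 0 0 0.15 0;40 0 0 0.15 0;40 0 0 0 0"
}}

```text
t: 57.18
tcp_pos: [0.5209, 0.0741, 0.105]
tool_rot: [0.999, -0.046, 0.001, 0.0]
force: [-2.0, -2.5, 4.2]
finger_gap: 0.57
gripper_force: 47.3
```

>>> {"fn": "send_rows", "kwargs": {
  "commands": "40 0 0 0.15 0;40 0 0 0 0"
}}

```text
t: 57.35
tcp_pos: [0.5207, 0.0742, 0.1023]
tool_rot: [0.999, -0.046, 0.001, 0.0]
force: [-3.4, -2.3, 4.8]
finger_gap: 0.567
gripper_force: 47.8
```

>>> {"fn": "send_rows", "kwargs": {
  "commands": "40 0 0 0.1 0;40 0 0 0 0"
}}

```text
t: 57.52
tcp_pos: [0.5206, 0.0742, 0.1006]
tool_rot: [0.999, -0.045, 0.001, 0.0]
force: [-3.3, -2.6, 5.9]
finger_gap: 0.568
gripper_force: 48.1
```

>>> {"fn": "send_rows", "kwargs": {
  "commands": "40 -0.04 -0.06 0.1 0;40 0 0 0 0"
}}

```text
t: 57.68
tcp_pos: [0.5205, 0.0755, 0.0988]
tool_rot: [0.999, -0.046, 0.002, 0.0]
force: [-2.3, -3.2, 6.8]
finger_gap: 0.565
gripper_force: 48.4
```

>>> {"fn": "send_rows", "kwargs": {
  "commands": "40 0 0 0.1 0;40 0 0 0 0"
}}

```text
t: 57.85
tcp_pos: [0.5205, 0.0755, 0.0967]
tool_rot: [0.999, -0.045, 0.002, 0.0]
force: [-2.8, -2.9, 7.0]
finger_gap: 0.569
gripper_force: 48.8
```

>>> {"fn": "send_rows", "kwargs": {
  "commands": "40 0 0 0.05 0;40 0 0 0 0"
}}

```text
t: 58.02
tcp_pos: [0.5205, 0.0755, 0.0961]
tool_rot: [0.999, -0.045, 0.002, 0.0]
force: [-3.1, -2.8, 9.6]
finger_gap: 0.569
gripper_force: 50.1
```

>>> {"fn": "send_rows", "kwargs": {
  "commands": "60 0 0 0 0;60 0 0 0 0;62 0 0 0 0;62 0 0 -0.3 0;62 0 0 -0.6 0;62 0 0 -0.9 0;62 0 0 -0.9 0;62 0 0 -0.9 0;62 0 0 -0.9 0;62 0 0 0 0;62 0 0 0 0"
}}

```text
t: 58.93
tcp_pos: [0.5201, 0.0762, 0.1852]
tool_rot: [0.999, -0.045, 0.001, 0.0]
force: [0.5, -0.2, -0.8]
finger_gap: 0.726
gripper_force: 0.0
```

```bash
python3 - <<'E'
from plan import *
from laid import check
check(3)
p=SH['C'];g=off(p,-.0045)
plan((*g,.17,p[2]),(*g,.04,p[2]))
E
```

```text
course 3 scene du,dv mm [3.3 0.8] yaw -0.0 rms 0.29 24
at [0.5193 0.0762 0.1842] yaw -0.0908 t 58.9833 gap 0.7253179902968068 F [-0.1 -0.2  0.1]
-> [ 0.5286 -0.4055  0.17   -0.194 ] spin 1.478 xyz [ 5.101  23.5435  0.711 ]
-> [ 0.5286 -0.4055  0.04   -0.194 ] spin 0.0 xyz [0.  0.  6.5]
```

>>> {"fn": "send_rows", "kwargs": {
  "commands": "60 0 0 0 0.739;60 0 0 0 0.739;60 0.204 0.942 0 0;60 0.204 0.942 0 0;60 0.204 0.942 0 0;60 0.204 0.942 0 0;60 0.204 0.942 0 0;60 0.204 0.942 0 0;60 0.204 0.942 0 0;60 0.204 0.942 0 0;60 0.204 0.942 0 0;60 0.204 0.942 0 0;60 0.204 0.942 0 0;60 0.204 0.942 0 0;60 0.204 0.942 0 0;60 0.204 0.942 0 0;60 0.204 0.942 0 0;60 0.204 0.942 0.7 0;60 0.204 0.942 0.7 0;60 0.204 0.942 0.7 0"
}}

```text
t: 60.65
tcp_pos: [0.5253, -0.2712, 0.1402]
tool_rot: [0.995, -0.097, -0.001, -0.001]
force: [0.4, 0.4, -0.2]
finger_gap: 0.703
gripper_force: 0.0
```

>>> {"fn": "send_rows", "kwargs": {
  "commands": "60 0.204 0.942 0.7 0;60 0.204 0.942 0.7 0;60 0.204 0.942 0.7 0;60 0.204 0.942 0.7 0;60 0.204 0.942 0 0;60 0.204 0.942 0 0;60 0.204 0.942 0 0;60 0 0 0.8 0;60 0 0 0.8 0;60 0 0 0 0;60 0 0 0 0;60 0 0 0 0"
}}

```text
t: 61.65
tcp_pos: [0.5285, -0.4052, 0.0536]
tool_rot: [0.995, -0.097, -0.001, -0.0]
force: [-0.5, 0.4, 1.0]
finger_gap: 0.703
gripper_force: 0.0
```

```bash
python3 - <<'E'
from plan import *
from laid import check
check(3,'top')
p=SH['C'];g=off(p,-.0045)
plan((*g,.005,p[2]))
E
```

```text
course 3 top du,dv mm [4.1 0.8] yaw 0.0 rms 0.34 50
at [ 0.5289 -0.4056  0.0543] yaw -0.1937 t 61.7 gap 0.7005730900042005 F [0.  0.8 0.5]
-> [ 0.5286 -0.4055  0.005  -0.194 ] spin 0.004 xyz [-1.450e-02  1.500e-03  2.467e+00]
```

Both cameras put course 3 about 3.7 mm too far up. I'll regrip it and shift it before it gets covered.

>>> {"fn": "send_rows", "kwargs": {
  "commands": "62 0 0 -0.93 -0.75;62 0 0 -0.93 -0.74;62 -0.103 -0.957 -0.93 0;62 -0.103 -0.957 -0.93 0;62 -0.103 -0.957 -0.93 0;62 -0.103 -0.957 -0.93 0;62 -0.103 -0.957 -0.93 0;62 -0.103 -0.957 0 0;62 -0.103 -0.957 0 0;62 -0.103 -0.957 0 0;62 -0.103 -0.957 0 0;62 -0.103 -0.957 0 0;62 -0.103 -0.957 0 0;62 -0.103 -0.957 0 0;62 -0.103 -0.957 0 0;62 -0.103 -0.957 0 0;62 -0.103 -0.957 0 0;62 -0.103 -0.957 0 0;62 -0.103 -0.957 0 0;62 -0.103 -0.957 0 0"
}}

```text
t: 63.37
tcp_pos: [0.523, -0.0581, 0.1856]
tool_rot: [0.999, -0.045, 0.001, 0.0]
force: [-0.1, -0.2, -0.4]
finger_gap: 0.725
gripper_force: 0.0
```

>>> {"fn": "send_rows", "kwargs": {
  "commands": "62 -0.103 -0.957 0 0;62 -0.103 -0.957 0 0;62 -0.103 -0.957 0 0;62 -0.103 -0.957 0 0;62 -0.103 -0.957 0 0;62 -0.103 -0.957 0 0;62 -0.103 -0.957 0 0;62 0 0 0.8 0;62 0 0 0.8 0;62 0 0 0.8 0;62 0 0 0 0;62 0 0 0 0;62 0 0 0 0"
}}

```text
t: 64.45
tcp_pos: [0.5211, 0.0755, 0.1375]
tool_rot: [0.999, -0.045, 0.001, 0.0]
force: [-0.5, -0.8, -0.2]
finger_gap: 0.725
gripper_force: 0.0
```

```bash
python3 - <<'E'
from plan import *
plan((.5205,.0757,.098,-.0897))
E
```

```text
at [0.5211 0.0755 0.1375] yaw -0.09 t 64.45 gap 0.7253607995004211 F [-0.5 -0.8 -0.2]
-> [ 0.5205  0.0757  0.098  -0.0897] spin -0.004 xyz [-0.033  -0.0075  1.976 ]
```

>>> {"fn": "send_rows", "kwargs": {
  "commands": "62 -0.033 0 0.7 0;62 0 0 0.7 0;62 0 0 0.5 0;62 0 0 0.08 0;62 0 0 0 0;62 0 0 0 0;40 0 0 0 0;40 0 0 0 0;40 0 0 0 0;40 0 0 0 0;40 0 0 0 0;40 0 0 -0.1 0;40 0 0 -0.1 0;40 0 0 0 0",
  "grip_force": 45
}}

```text
t: 65.62
tcp_pos: [0.5198, 0.0756, 0.101]
tool_rot: [0.999, -0.045, 0.0, -0.0]
force: [-0.2, -0.4, -0.9]
finger_gap: 0.564
gripper_force: 46.4
```

>>> {"fn": "send_rows", "kwargs": {
  "commands": "40 -0.09 0 0 0;40 -0.085 0 0 0;40 0 0 0 0;40 0 0 0.13 0;40 0 0 0 0"
}}

```text
t: 66.03
tcp_pos: [0.5159, 0.0759, 0.0977]
tool_rot: [0.999, -0.045, -0.0, -0.0]
force: [-0.0, 0.7, -0.7]
finger_gap: 0.568
gripper_force: 46.5
```

>>> {"fn": "send_rows", "kwargs": {
  "commands": "40 0 0 0.08 0;40 0 0 0.05 0;40 0 0 0 0"
}}

```text
t: 66.28
tcp_pos: [0.5163, 0.0759, 0.0968]
tool_rot: [0.999, -0.045, 0.0, 0.0]
force: [-1.8, -0.3, 9.9]
finger_gap: 0.566
gripper_force: 47.8
```

>>> {"fn": "send_rows", "kwargs": {
  "commands": "60 0 0 0 0;60 0 0 0 0;62 0 0 0 0;62 0 0 -0.3 0;62 0 0 -0.6 0;62 0 0 -0.9 0;62 0 0 -0.9 0;62 0 0 -0.9 0;62 0 0 -0.9 0;62 0 0 0 0.739;62 0 0 0 0.739;62 0 0 0 0"
}}

```text
t: 67.28
tcp_pos: [0.5164, 0.0759, 0.1863]
tool_rot: [0.995, -0.097, 0.001, -0.0]
force: [0.1, -0.0, -0.2]
finger_gap: 0.727
gripper_force: 0.0
```

>>> {"fn": "send_rows", "kwargs": {
  "commands": "60 0.21 0.942 0 0;60 0.21 0.942 0 0;60 0.21 0.942 0 0;60 0.21 0.942 0 0;60 0.21 0.942 0 0;60 0.21 0.942 0 0;60 0.21 0.942 0 0;60 0.21 0.942 0 0;60 0.21 0.942 0 0;60 0.21 0.942 0 0;60 0.21 0.942 0 0;60 0.21 0.942 0 0;60 0.21 0.942 0.7 0;60 0.21 0.942 0.7 0;60 0.21 0.942 0.7 0;60 0.21 0.942 0.7 0;60 0.21 0.942 0.7 0;60 0.21 0.942 0.7 0;60 0.21 0.942 0.7 0;60 0.21 0.942 0.7 0"
}}

```text
t: 68.95
tcp_pos: [0.5261, -0.3109, 0.0725]
tool_rot: [0.995, -0.096, -0.0, -0.0]
force: [0.5, 0.5, -0.8]
finger_gap: 0.699
gripper_force: 0.0
```

>>> {"fn": "send_rows", "kwargs": {
  "commands": "60 0.21 0.942 0 0;60 0.21 0.942 0 0;60 0.21 0.942 0 0;60 0.21 0.942 0 0;60 0.21 0.942 0 0;60 0 0 0.8 0;60 0 0 0 0;60 0 0 0 0;60 0 0 0 0"
}}

```text
t: 69.7
tcp_pos: [0.5285, -0.4055, 0.0573]
tool_rot: [0.995, -0.096, -0.001, -0.001]
force: [-0.1, 0.4, 1.4]
finger_gap: 0.703
gripper_force: 0.0
```

```bash
python3 - <<'E'
from plan import *
from laid import check
check(3,'top');check(3)
p=SH['C'];g=off(p,-.0045)
plan((*g,.005,p[2]))
E
```

```text
course 3 top du,dv mm [-0.3  0.8] yaw 0.0 rms 0.32 46
course 3 scene du,dv mm [-1.1  1.1] yaw 0.0 rms 0.26 23
at [ 0.5291 -0.4059  0.058 ] yaw -0.1921 t 69.8 gap 0.7034970024566043 F [-0.2 -0.8  0. ]
-> [ 0.5286 -0.4055  0.005  -0.194 ] spin 0.027 xyz [-0.0265 -0.011   2.651 ]
```

>>> {"fn": "send_rows", "kwargs": {
  "commands": "60 -0.03 -0.01 0.7 0.027;60 0 0 0.7 0;60 0 0 0.7 0;60 0 0 0.5 0;60 0 0 0.05 0;60 0 0 0 0;60 0 0 0 0"
}}

```text
t: 70.38
tcp_pos: [0.5279, -0.4058, 0.0033]
tool_rot: [0.995, -0.097, -0.001, -0.001]
force: [-0.2, 0.2, 0.3]
finger_gap: 0.705
gripper_force: 0.0
```

>>> {"fn": "send_rows", "kwargs": {
  "commands": "40 0 0 0 0;40 0 0 0 0;40 0 0 0 0;40 0 0 0 0;40 0 0 0 0;40 0 0 0 0"
}}

```text
t: 70.88
tcp_pos: [0.5289, -0.407, 0.0055]
tool_rot: [0.995, -0.097, 0.001, 0.001]
force: [-0.0, -0.1, 5.9]
finger_gap: 0.569
gripper_force: 50.2
```

```bash
python3 - <<'E'
from plan import *
s=readout.sense()['tcp_pos'];p=SH['C'];print('grip x',((s[0]-p[0])*np.cos(p[2])+(s[1]-p[1])*np.sin(p[2])))
plan((s[0],s[1],.19,p[2]),(.5603,.0718,.19,-.0897))
E
```

```text
grip x -0.003941753201908549
at [ 0.5289 -0.407   0.0055] yaw -0.1952 t 70.8833 gap 0.5694014755387607 F [-0.  -0.1  5.9]
-> [ 0.5289 -0.407   0.19   -0.194 ] spin -0.017 xyz [ 0.     0.    -9.227]
-> [ 0.5603  0.0718  0.19   -0.0897] spin -1.494 xyz [ -0.5795 -23.9825  -0.    ]
```

>>> {"fn": "send_rows", "kwargs": {
  "commands": "40 0 0 -0.92 0;40 0 0 -0.92 0;40 0 0 -0.92 0;40 0 0 -0.92 0;40 0 0 -0.92 0;40 0 0 -0.92 0;40 0 0 -0.92 0;40 0 0 -0.92 0;40 0 0 -0.92 0;40 0 0 -0.92 0;40 0 0 0 -0.755;40 0 0 0 -0.755;40 -0.023 -0.959 0 0;40 -0.023 -0.959 0 0;40 -0.023 -0.959 0 0;40 -0.023 -0.959 0 0;40 -0.023 -0.959 0 0;40 -0.023 -0.959 0 0;40 -0.023 -0.959 0 0;40 -0.023 -0.959 0 0"
}}

```text
t: 72.55
tcp_pos: [0.5383, -0.2514, 0.1883]
tool_rot: [0.999, -0.045, -0.0, -0.0]
force: [0.6, -0.0, -0.3]
finger_gap: 0.569
gripper_force: 47.0
```

>>> {"fn": "send_rows", "kwargs": {
  "commands": "40 -0.023 -0.959 0 0;40 -0.023 -0.959 0 0;40 -0.023 -0.959 0 0;40 -0.023 -0.959 0 0;40 -0.023 -0.959 0 0;40 -0.023 -0.959 0 0;40 -0.023 -0.959 0 0;40 -0.023 -0.959 0 0;40 -0.023 -0.959 0 0;40 -0.023 -0.959 0 0;40 -0.023 -0.959 0 0;40 -0.023 -0.959 0 0;40 -0.023 -0.959 0 0;40 -0.023 -0.959 0 0;40 -0.023 -0.959 0 0;40 -0.023 -0.959 0 0;40 -0.023 -0.959 0 0;40 0 0 0 0;40 0 0 0 0;40 0 0 0 0"
}}

```text
t: 74.22
tcp_pos: [0.5595, 0.0723, 0.1884]
tool_rot: [0.999, -0.045, -0.0, 0.0]
force: [1.0, 0.6, -1.2]
finger_gap: 0.569
gripper_force: 47.0
```

```bash
python3 - <<'E'
from plan import *
plan((.5605,.0718,.125,-.0897),(.5605,.0718,.1115,-.0897))
E
```

```text
at [0.5595 0.0723 0.1884] yaw -0.089 t 74.2167 gap 0.5693179553647121 F [ 1.   0.6 -1.2]
-> [ 0.5605  0.0718  0.125  -0.0897] spin 0.009 xyz [0.051  0.0225 3.172 ]
-> [ 0.5605  0.0718  0.1115 -0.0897] spin 0.0 xyz [0.    0.    0.675]
```

>>> {"fn": "send_rows", "kwargs": {
  "commands": "40 0.03 0 0.8 0;40 0 0 0.8 0;40 0 0 0.8 0;40 0 0 0.75 0;40 0 0 0 0;40 0 0 0.12 0;40 0 0 0 0"
}}

```text
t: 74.8
tcp_pos: [0.5608, 0.0716, 0.1234]
tool_rot: [0.999, -0.045, 0.0, 0.0]
force: [0.4, 0.4, -1.1]
finger_gap: 0.568
gripper_force: 47.0
```

>>> {"fn": "send_rows", "kwargs": {
  "commands": "40 0 0 0.12 0;40 0 0 0.12 0;40 0 0 0 0"
}}

```text
t: 75.05
tcp_pos: [0.5614, 0.072, 0.1195]
tool_rot: [0.999, -0.045, 0.001, 0.0]
force: [-1.0, -1.0, 4.7]
finger_gap: 0.566
gripper_force: 47.6
```

>>> {"fn": "send_rows", "kwargs": {
  "commands": "40 0 0 0.1 0;40 0 0 0 0"
}}

```text
t: 75.22
tcp_pos: [0.5612, 0.0721, 0.1179]
tool_rot: [0.999, -0.045, 0.001, 0.0]
force: [-1.5, -1.1, 7.0]
finger_gap: 0.565
gripper_force: 47.9
```

>>> {"fn": "send_rows", "kwargs": {
  "commands": "40 -0.04 0 0.1 0;40 0 0 0.1 0;40 0 0 0 0"
}}

```text
t: 75.47
tcp_pos: [0.5609, 0.0721, 0.1141]
tool_rot: [0.999, -0.045, 0.002, 0.0]
force: [-1.1, -0.9, 7.2]
finger_gap: 0.57
gripper_force: 48.6
```

>>> {"fn": "send_rows", "kwargs": {
  "commands": "40 0 0 0.08 0;40 0 0 0 0"
}}

```text
t: 75.63
tcp_pos: [0.5608, 0.0721, 0.1125]
tool_rot: [0.999, -0.045, 0.002, 0.0]
force: [-1.9, -1.2, 6.6]
finger_gap: 0.569
gripper_force: 48.7
```

>>> {"fn": "send_rows", "kwargs": {
  "commands": "40 0 0 0.05 0;40 0 0 0 0"
}}

```text
t: 75.8
tcp_pos: [0.5608, 0.0722, 0.1116]
tool_rot: [0.999, -0.045, 0.002, 0.0]
force: [-2.0, -0.2, 6.7]
finger_gap: 0.567
gripper_force: 49.3
```

>>> {"fn": "send_rows", "kwargs": {
  "commands": "60 0 0 0 0;60 0 0 0 0;62 0 0 0 0;62 0 0 -0.3 0;62 0 0 -0.6 0;62 0 0 -0.9 0;62 0 0 -0.9 0;62 0 0 -0.9 0;62 0 0 0 0;62 0 0 0 0"
}}

```text
t: 76.63
tcp_pos: [0.5602, 0.0724, 0.1828]
tool_rot: [0.999, -0.045, 0.001, 0.0]
force: [-0.7, 0.3, -0.2]
finger_gap: 0.73
gripper_force: 0.0
```

```bash
python3 - <<'E'
from plan import *
from laid import check
check(4)
p=SH['B'];g=off(p,-.0045)
plan((*g,.17,p[2]),(*g,.04,p[2]))
E
```

```text
course 4 scene du,dv mm [0.6 1.1] yaw 0.0 rms 0.24 24
at [0.5594 0.0724 0.1817] yaw -0.0897 t 76.6833 gap 0.7261961372266593 F [-0.3 -0.  -0.1]
-> [ 0.4294 -0.4133  0.17    0.202 ] spin -4.179 xyz [-11.2395  22.4895   0.5875]
-> [ 0.4294 -0.4133  0.04    0.202 ] spin 0.0 xyz [0.  0.  6.5]
```

>>> {"fn": "send_rows", "kwargs": {
  "commands": "60 0 0 0 -0.836;60 0 0 0 -0.836;60 0 0 0 -0.836;60 0 0 0 -0.836;60 0 0 0 -0.836;60 -0.468 0.937 0 0;60 -0.468 0.937 0 0;60 -0.468 0.937 0 0;60 -0.468 0.937 0 0;60 -0.468 0.937 0 0;60 -0.468 0.937 0 0;60 -0.468 0.937 0 0;60 -0.468 0.937 0 0;60 -0.468 0.937 0 0;60 -0.468 0.937 0 0;60 -0.468 0.937 0 0;60 -0.468 0.937 0 0;60 -0.468 0.937 0 0;60 -0.468 0.937 0 0;60 -0.468 0.937 0.6 0"
}}

```text
t: 78.35
tcp_pos: [0.4786, -0.2325, 0.17]
tool_rot: [0.995, 0.101, 0.001, 0.001]
force: [0.8, -0.6, 0.4]
finger_gap: 0.702
gripper_force: 0.0
```

>>> {"fn": "send_rows", "kwargs": {
  "commands": "60 -0.468 0.937 0.6 0;60 -0.468 0.937 0.6 0;60 -0.468 0.937 0.6 0;60 -0.468 0.937 0.6 0;60 -0.468 0.937 0.6 0;60 -0.468 0.937 0.6 0;60 -0.468 0.937 0.6 0;60 -0.468 0.937 0.6 0;60 -0.468 0.937 0.6 0;60 0 0 0.5 0;60 0 0 0 0;60 0 0 0 0;60 0 0 0 0"
}}

```text
t: 79.43
tcp_pos: [0.4297, -0.4118, 0.0515]
tool_rot: [0.995, 0.101, -0.0, -0.001]
force: [-0.7, 0.5, 0.5]
finger_gap: 0.707
gripper_force: 0.0
```

```bash
python3 - <<'E'
from plan import *
from laid import check
check(4,'top')
p=SH['B'];g=off(p,-.0045)
plan((*g,.005,p[2]))
E
```

```text
course 4 top du,dv mm [1.6 1. ] yaw 0.0 rms 0.3 47
at [ 0.4301 -0.412   0.0519] yaw 0.2033 t 79.4833 gap 0.7021759645381375 F [ 0.5 -0.4  0.2]
-> [ 0.4294 -0.4133  0.005   0.202 ] spin 0.019 xyz [-0.046   0.055   2.3475]
```

>>> {"fn": "send_rows", "kwargs": {
  "commands": "60 -0.046 0.055 0.7 0.019;60 0 0 0.7 0;60 0 0 0.7 0;60 0 0 0.25 0;60 0 0 0 0;60 0 0 0 0"
}}

```text
t: 79.98
tcp_pos: [0.4296, -0.4142, 0.0053]
tool_rot: [0.995, 0.101, 0.0, 0.0]
force: [0.5, 0.2, -0.4]
finger_gap: 0.706
gripper_force: 0.0
```

>>> {"fn": "send_rows", "kwargs": {
  "commands": "40 0 0 0 0;40 0 0 0 0;40 0 0 0 0;40 0 0 0 0;40 0 0 0 0;40 0 0 0 0"
}}

```text
t: 80.48
tcp_pos: [0.4299, -0.4152, 0.0061]
tool_rot: [0.995, 0.1, 0.001, 0.001]
force: [1.5, 0.7, 4.7]
finger_gap: 0.573
gripper_force: 47.2
```

```bash
python3 - <<'E'
from plan import *
s=readout.sense()['tcp_pos'];p=SH['B'];a=((s[0]-p[0])*np.cos(p[2])+(s[1]-p[1])*np.sin(p[2]));print('grip x',a)
plan((s[0],s[1],.2,p[2]),(.6075+a-.0005,.0680,.2,-.0897))
E
```

```text
grip x -0.004416986819044803
at [ 0.4299 -0.4152  0.0061] yaw 0.2007 t 80.4833 gap 0.5728542385652765 F [1.5 0.7 4.7]
-> [ 0.4299 -0.4152  0.2     0.202 ] spin -0.018 xyz [ 0.     0.    -9.694]
-> [ 0.6026  0.068   0.2    -0.0897] spin 4.178 xyz [  6.437 -24.837  -0.   ]
```

>>> {"fn": "send_rows", "kwargs": {
  "commands": "40 0 0 -0.97 0;40 0 0 -0.97 0;40 0 0 -0.97 0;40 0 0 -0.97 0;40 0 0 -0.97 0;40 0 0 -0.97 0;40 0 0 -0.97 0;40 0 0 -0.97 0;40 0 0 -0.97 0;40 0 0 -0.97 0;40 0 0 0 0.832;40 0 0 0 0.832;40 0 0 0 0.832;40 0 0 0 0.832;40 0 0 0 0.832;40 0.248 -0.955 0 0;40 0.248 -0.955 0 0;40 0.248 -0.955 0 0;40 0.248 -0.955 0 0;40 0.248 -0.955 0 0"
}}

```text
t: 82.15
tcp_pos: [0.4622, -0.3206, 0.1987]
tool_rot: [0.999, -0.045, -0.0, -0.0]
force: [0.4, 0.5, 0.3]
finger_gap: 0.569
gripper_force: 46.8
```

>>> {"fn": "send_rows", "kwargs": {
  "commands": "40 0.248 -0.955 0 0;40 0.248 -0.955 0 0;40 0.248 -0.955 0 0;40 0.248 -0.955 0 0;40 0.248 -0.955 0 0;40 0.248 -0.955 0 0;40 0.248 -0.955 0 0;40 0.248 -0.955 0 0;40 0.248 -0.955 0 0;40 0.248 -0.955 0 0;40 0.248 -0.955 0 0;40 0.248 -0.955 0 0;40 0.248 -0.955 0 0;40 0.248 -0.955 0 0;40 0.248 -0.955 0 0;40 0.248 -0.955 0 0;40 0.248 -0.955 0 0;40 0.248 -0.955 0 0;40 0.248 -0.955 0 0;40 0.248 -0.955 0 0"
}}

```text
t: 83.82
tcp_pos: [0.5952, 0.0509, 0.1987]
tool_rot: [0.999, -0.045, -0.0, 0.0]
force: [-0.7, -0.0, -1.5]
finger_gap: 0.565
gripper_force: 46.8
```

>>> {"fn": "send_rows", "kwargs": {
  "commands": "40 0.248 -0.955 0 0;40 0 0 0 0;40 0 0 0 0;40 0 0 0 0"
}}

```text
t: 84.15
tcp_pos: [0.6015, 0.0682, 0.1986]
tool_rot: [0.999, -0.045, -0.0, 0.0]
force: [0.1, -0.7, -0.8]
finger_gap: 0.566
gripper_force: 46.8
```

```bash
python3 - <<'E'
from plan import *
plan((.6022,.068,.14,-.0897),(.6022,.068,.1275,-.0897))
E
```

```text
at [0.6015 0.0682 0.1986] yaw -0.0894 t 84.15 gap 0.5659437898477288 F [ 0.1 -0.7 -0.8]
-> [ 0.6022  0.068   0.14   -0.0897] spin 0.005 xyz [0.0365 0.0045 2.9295]
-> [ 0.6022  0.068   0.1275 -0.0897] spin 0.0 xyz [0.    0.    0.625]
```

>>> {"fn": "send_rows", "kwargs": {
  "commands": "40 0.015 0 0.75 0;40 0 0 0.75 0;40 0 0 0.75 0;40 0 0 0.65 0;40 0 0 0 0;40 0 0 0.12 0;40 0 0 0 0"
}}

```text
t: 84.73
tcp_pos: [0.6025, 0.0677, 0.1387]
tool_rot: [0.999, -0.045, 0.0, 0.0]
force: [1.0, -0.2, 0.1]
finger_gap: 0.566
gripper_force: 46.8
```

>>> {"fn": "send_rows", "kwargs": {
  "commands": "40 0 0 0.1 0;40 0 0 0.1 0;40 0 0 0 0"
}}

```text
t: 84.98
tcp_pos: [0.6032, 0.0681, 0.1356]
tool_rot: [0.999, -0.045, 0.001, 0.0]
force: [-2.0, -1.6, 5.3]
finger_gap: 0.565
gripper_force: 47.3
```

>>> {"fn": "send_rows", "kwargs": {
  "commands": "40 0 0 0.1 0;40 0 0 0.1 0;40 0 0 0 0"
}}

```text
t: 85.23
tcp_pos: [0.6029, 0.0682, 0.1318]
tool_rot: [0.999, -0.045, 0.001, 0.0]
force: [-1.9, -1.5, 5.5]
finger_gap: 0.568
gripper_force: 48.6
```

>>> {"fn": "send_rows", "kwargs": {
  "commands": "40 -0.03 0 0.1 0;40 0 0 0 0"
}}

```text
t: 85.4
tcp_pos: [0.6027, 0.0683, 0.13]
tool_rot: [0.999, -0.045, 0.002, 0.0]
force: [-1.5, -1.1, 6.5]
finger_gap: 0.567
gripper_force: 48.9
```

>>> {"fn": "send_rows", "kwargs": {
  "commands": "40 0 0 0.08 0;40 0 0 0 0"
}}

```text
t: 85.57
tcp_pos: [0.6027, 0.0682, 0.1284]
tool_rot: [0.999, -0.045, 0.002, 0.0]
force: [-0.9, -1.1, 7.1]
finger_gap: 0.569
gripper_force: 49.3
```

>>> {"fn": "send_rows", "kwargs": {
  "commands": "60 0 0 0 0;60 0 0 0 0;62 0 0 0 0;62 0 0 -0.3 0;62 0 0 -0.6 0;62 0 0 -0.9 0;62 0 0 -0.9 0;62 0 0 -0.9 0;62 0 0 -0.9 0;62 0 0 0 0;62 0 0 0 0"
}}

```text
t: 86.48
tcp_pos: [0.6026, 0.0685, 0.2186]
tool_rot: [0.999, -0.045, 0.002, 0.0]
force: [1.1, 0.9, -0.4]
finger_gap: 0.726
gripper_force: 0.0
```

```bash
python3 -c "
from laid import *
check(5)"
```

```text
course 5 scene du,dv mm [-0.1  0.8] yaw 0.0 rms 0.25 24
```

Move the arm aside, then take a final look.

>>> {"fn": "send_rows", "kwargs": {
  "commands": "62 0 1 0 0;62 0 1 0 0;62 0 1 0 0;62 0 1 0 0;62 0 1 0 0;62 0 1 0 0;62 0 1 0 0;62 0 1 0 0;62 0 1 0 0;62 0 1 0 0;62 0 1 0 0;62 0 1 0 0;62 0 1 0 0;62 0 1 0 0;62 0 1 0 0;62 0 1 0 0;62 0 1 0 0;62 0 1 0 0;62 0 0 0 0;62 0 0 0 0"
}}

```text
t: 88.2
tcp_pos: [0.5686, -0.2905, 0.2152]
tool_rot: [0.999, -0.046, -0.001, -0.001]
force: [-0.1, 0.2, -0.7]
finger_gap: 0.73
gripper_force: 0.0
```

```bash
python3 - <<'E'
from laid import *
check(5,'top')
T=snap('top');S=snap('scene')
def crop(d,x0,x1,y0,y1,k):return cv2.resize(cv2.cvtColor(d['pixels'],cv2.COLOR_RGB2BGR)[y0:y1,x0:x1],None,fx=k,fy=k,interpolation=cv2.INTER_CUBIC)
M=np.zeros((580,800,3),np.uint8);M[:,:380]=crop(T,265,360,185,330,4);M[:400,380:]=crop(S,260,365,185,285,4)
M[400:,380:640]=crop(T,150,280,250,340,2);cv2.imwrite('pics/fin.png',M)
E
```

```text
course 5 top du,dv mm [1.1 1. ] yaw -0.013 rms 0.33 48
```

View pics/fin.png

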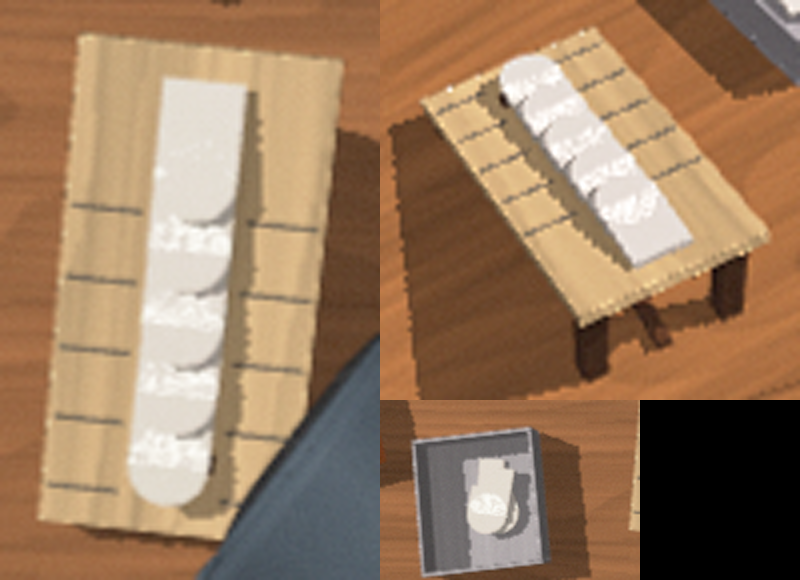

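The final picture shows five courses evenly spaced and square on the deck, with tails at the lines, and the rejects in the grey bin. I'm handing it in.

```bash
python3 -c "
from station import sign_off
print(sign_off())"
```

```text
the job is handed in; nothing more can be done
None
```

The job is handed in: all five sound shingles lie on courses 1 to 5, each measured within about 2 mm of its line, and the short, broken and narrow ones are in the grey cullet bin.

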